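# Put the fastener stock away under the bench light

## Task

Pull the bench light's knob out until it snaps into its on position and leave it on while you work. Put the stock on the bench away, in any order: stack every lidded box on the one standing in the steel tray, in a single square stack with the feet of each seated in the lid recesses of the box below, and stand every slim case upright on its edge in a free slot of the steel rack, leaving the case already stored there in its slot; when everything is away, push the knob fully home to put the light out. Leave the bolt and the jar where they are.

Things in the scene. Friction and masses are not known exactly. Their poses are not given: they have to be found in the camera images.
- lamp_knob (a joint): travel of the bench light's push-pull knob along its axis, in m: 0 pushed home (off, as at the start), 0.015 pulled fully out (on). It snaps: from the middle of the travel a spring drives it to the nearer end, where it stays; moving it out of either end takes about 4 N
- knob_head (a point): middle of the head of the light's black knob: a round button 34 mm across, 23 mm long, level, 50 mm above the bench, on a 10 mm steel stem; moves with the knob. Axes: x is the push direction into the lamp, -x the pull direction, z up. Pushed home, the head's back is 11 mm and the lamp's front face 32 mm beyond the point, so the head can be pinched from above at its +-y sides
- lamp: fixed bench light: grey switch box 110 (x) x 120 (y) x 78 mm high with the knob on its front; origin on the bench below knob_head at its home position; axes as knob_head's. The box's front face is at x = 32 mm; at x = 122 mm a post rises from it to a light bar 240 mm long along y, at x = 110 to 160 mm, 220 to 245 mm above the bench
- base_box: the bottom box of the stack, the same shape and size as the other lidded boxes but full and heavy (1.5 kg), standing in a fixed shallow steel tray 136 x 90 mm with a 12 mm rim; origin at the centre of its underside, 3 mm above the bench
- box_a: lidded stacking box, grey with black lid, 110 (x) x 64 (y) x 55 mm high, 0.3 to 0.6 kg, weighted low by its fasteners; origin at the centre of its underside (foot level); may be absent (None). Under its corners four round feet 11 mm across, 7 high, at x +-42, y +-19 mm; above them in the lid four square recesses 15 mm wide, 6 deep. The plain 64 mm wide sides can be gripped from above
- box_b: as box_a; may be absent (None). A box seated on another has its origin 49 mm above that one's (55 if the feet are not in the recesses); it fits the same turned half round
- box_c: as box_a; may be absent (None). A box seated on another has its origin 49 mm above that one's (55 if the feet are not in the recesses); it fits the same turned half round
- case_a: slim organiser case standing on its edge like a briefcase, grey plastic, 120 (x) x 30 (y), body 85 mm high, 0.35 kg; origin at the centre of its underside; may be absent (None). Black handle on top: a bar 70 (x) x 12 (y) x 14 mm high, its middle 110 mm above the origin, 18 mm clear of the body, to be pinched from above. Topples if knocked hard. The same turned half round
- case_b: as case_a; may be absent (None)
- case_c: as case_a; may be absent (None)
- stored_right: as case_a, but already stored in the rack, in the slot at rack_slot0; may be absent (None), exactly one of stored_right and stored_left is there
- stored_left: as case_a, but already stored in the rack, in the slot at rack_slot3; may be absent (None), exactly one of stored_right and stored_left is there
- rack: fixed rack of folded sheet steel, 130 (x) x 220 (y) x 55 mm high, open to the robot (-x), a back stop 66 mm beyond the origin (+x); origin at the centre of its underside, on the bench. Four slots along its x, 50 mm apart, one case each, between 55 mm high sloping ridges: 34 mm wide at the floor, 44 mm at the top. A case in a slot may lean a few degrees
- rack_slot0 (a point): middle of the floor of slot 0 (y = -75 mm in the rack's frame), 6 mm above the bench
- rack_slot1 (a point): middle of the floor of slot 1 (y = -25 mm in the rack's frame), 6 mm above the bench
- rack_slot2 (a point): middle of the floor of slot 2 (y = 25 mm in the rack's frame), 6 mm above the bench
- rack_slot3 (a point): middle of the floor of slot 3 (y = 75 mm in the rack's frame), 6 mm above the bench
- bolt: bystander: large hex bolt with a nut, 100 mm long, lying; origin under its middle
- jar: bystander: clear jar with a steel lid, 52 mm across, 65 mm high; origin at the centre of its underside

How it is judged:
By the outcome, as a careful person would: the job done as asked, in the order asked, and still so for the second after the job is handed in, with the robot touching nothing.
Of box_a, box_b, box_c only 2 to 3 are there at a start; the rules pass over those that are not, and their reading is None.
Of case_a, case_b, case_c only 2 to 3 are there at a start; the rules pass over those that are not, and their reading is None.
Of stored_right, stored_left only 1 to 1 are there at a start; the rules pass over those that are not, and their reading is None.
At some moment in a run one of box_a, box_b, box_c may be knocked a few centimetres aside while the robot is not near it.
It also fails if it takes over 210 s, if anything falls off the work surface, if the arm or the gripper's body presses on something with over 40 N, if the wrist force passes 120 N, or if a joint passes its speed limit or range.

## Robot

A 6-joint arm with a two-finger parallel gripper is mounted at the origin on the work surface. World frame = base frame: x ahead of the robot, y to its left, z up, the work surface at z = 0. Lengths are in m, angles in rad, forces in N, time in s.
With the tool pointing down it reaches from about 0.275 to 0.85 m from the base axis. Payload 19 kg.
Tool frame: the origin (TCP) lies on the front face of the gripper's body, between the roots of the fingers; the fingertips stand 73 mm ahead of it and the grasp point (between the pads) lies 54 mm ahead of it; z points along the fingers, y is the direction in which the jaws open and shut (so a half turn about z gives the same grasp; the last joint's range is limited). The gripper opens to 85 mm and grips with 20 to 120 N. Pads are 22 mm wide; open, the fingers measure 114 mm over their backs; the gripper's body (76 mm by 85 mm) begins 54 mm behind the grasp point. The pads swing forward as they close: fully open they stand 13 mm farther back than shut.
Start: joints at [-1.34, 0.15, 1.437, -0, 1.554, -0.134], TCP at [0.205, -0.537, 0.304] pointing down, gripper open.
Joint ranges: [-2.8, 2.8], [-0.68, 2.1], [0.12, 2.68], [-1.39, 4.53], [0.16, 2.79], [-2.81, 2.81]. Speed limits (rad/s): [1.89, 1.89, 2.22, 3.01, 3.01, 3.01].

## Interface

Orientations are given as a 3x3 rotation matrix whose columns are the frame's x, y, z axes.
In Python, from rig import bot gives the robot as it stands. The module is installed in compiled form; this text tells all that it offers.
- The arm moves only by the tool apply_moves, never from a script. Its argument "targets" is a list of rows, each a list of 6 numbers: the shift along the tool's x, y, z in units of 0.1 m (1.0 is 0.1 m), then the turn, a rotation vector about the tool's x, y, z in units of 120 degrees (1.0 is 120 degrees). A call has exactly 8 rows; each row is the pose to reach, as a shift and turn from the pose measured when the call began, along the tool's axes at that moment; what a row does not reach only later rows make up. A row lasts 1/8 s, in which the tool goes at most 62.5 mm and 10.7 degrees, less where a joint would pass 70% of its speed; a pose out of reach is approached as far as the arm can. A call with a number of a shift or a turn outside -1 to 1 is refused whole. A call with a gripper value outside its range is refused whole. "grip" is the finger opening in mm, from 0 to 85.4, set as the call begins (left out, the last holds). The fingers move at their own pace and stop on an object; the grip force is fixed at half the most. Time passes only in rows, so rows that repeat a pose let the fingers close, or fill a call up. It gives the time, the measured TCP pose, the force and the opening at its end, in the units of the state.
- bot.get_obs(): the state, without advancing time (a new reading comes with each control period).
- bot.get_image(name): name is "side" or "top" or "wrist"; returns the picture (384x512x3 uint8, red, green, blue); there is no depth.
- bot.camera_params(name): a dict with "camera_matrix" (3x3 intrinsics, pixels), "rvec" (rotation vector, rad) and "tvec" (3), from world to camera coordinates, as OpenCV has them. Camera axes: x right, y down, z forward; pixel columns grow to the right and rows downward; lengths in m; the calibration is good to about 2 mm. A picture is of the moment at which its call begins: read the wrist's pose just before it. camera_params takes no time and is no camera call; for the wrist camera it gives the pose at the moment of the call.
- bot.hand_in(): hands the job in, once; it reports no verdict.
Trained networks look in the newest picture that a camera, given by its name, has taken for a name from the list of things; names that differ only in an ending like _2 or _b are one class to them, and where a whole thing is asked for, a point or a joint stands for the part that bears it (a point fixed in the world has none). Each returns a list of dicts, best first, with "p" (0 to 1); they miss things now and then, are a little off and sometimes report something else, mostly with a low value. They report only what shows in the picture. A call takes as long as a camera call.
- bot.look_for(thing, camera): "at" ([x, y, z] in m, in world coordinates, good to about 4 mm: the middle of the surface that is visible of it).
The state is a dict: "clock": time; "joint_positions": joint angles; "joint_velocities": joint speeds; "joint_efforts": joint torques, N m; "tcp_pos": TCP position; "ee_rot": TCP orientation; "force": force on the tool from outside, world axes, zero at the start; "moment": the same for the moment, N m; "width": opening from 0.0 (shut) to 1.0 (fully open).
Only numpy, scipy, OpenCV 4.12 (cv2) and the standard library are available. Lean on these libraries where they do the work, as an engineer would, in place of code of your own. Each camera call takes 0.05 s, during which the arm holds its last target.

## Working session

There is one attempt and no reset: what is moved stays moved. The work goes in short steps, Python scripts to look and compute and a tool call to move; the robot and the scene stay as the last step left them, time stands still between calls to the robot, and variables do not carry over. Pictures are saved under pics/ and viewed, and the job is handed in when it is done.

Besides the shell and the picture viewer there is one more tool, called after "Request:" as name(argument=value, ...) on one line, values as JSON. apply_moves: Moves the arm, as the interface text tells. Its arguments: {"type":"object","properties":{"targets":{"type":"array","items":{"type":"array","items":{"type":"number","minimum":-1,"maximum":1}}},"grip":{"type":"number"}},"required":["targets"]}

```bash
mkdir -p pics; ls
python3 - <<'E'
from rig import bot
import cv2, numpy as np
o=bot.get_obs(); print({k:np.round(v,3).tolist() for k,v in o.items()})
for n in ["side","top","wrist"]:
    im=bot.get_image(n); cv2.imwrite(f"pics/{n}0.png",im[:,:,::-1])
    p=bot.camera_params(n); R=cv2.Rodrigues(np.array(p["rvec"]))[0]; print(n,p["camera_matrix"], (-R.T@np.array(p["tvec"]).ravel()).round(3), R.round(2).tolist())
E
```

```text
pics
{'clock': 0.0, 'joint_positions': [-1.34, 0.151, 1.438, 0.0, 1.554, -0.134], 'joint_velocities': [-0.0, -0.002, 0.001, -0.0, 0.002, 0.001], 'joint_efforts': [-0.002, -71.305, -57.087, -0.0, 0.009, 0.0], 'tcp_pos': [0.205, -0.537, 0.303], 'ee_rot': [[0.934, 0.357, -0.0], [0.357, -0.934, 0.001], [0.0, -0.001, -1.0]], 'force': [0.099, -0.256, 0.284], 'moment': [0.007, -0.019, -0.018], 'width': 1.003}
side [[418.77555257   0.         252.28124867]
 [  0.         418.77555257 192.25769071]
 [  0.           0.           1.        ]] [0.402 0.935 0.643] [[-1.0, -0.05, 0.0], [-0.03, 0.52, -0.85], [0.04, -0.85, -0.52]]
top [[493.21757666   0.         263.91582007]
 [  0.         493.21757666 194.1497087 ]
 [  0.           0.           1.        ]] [ 0.344 -0.021  1.344] [[0.03, -1.0, 0.0], [-0.99, -0.03, -0.11], [0.11, 0.0, -0.99]]
wrist [[303.76896671   0.         253.5026393 ]
 [  0.         303.76896671 189.50932924]
 [  0.           0.           1.        ]] [ 0.277 -0.509  0.373] [[0.36, -0.93, -0.0], [-0.89, -0.34, 0.3], [-0.28, -0.11, -0.95]]
```

View pics/top0.png

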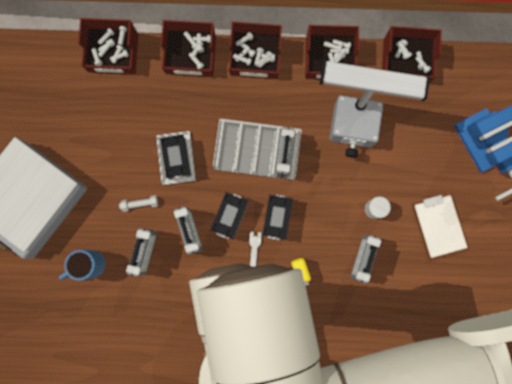

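View pics/side0.png

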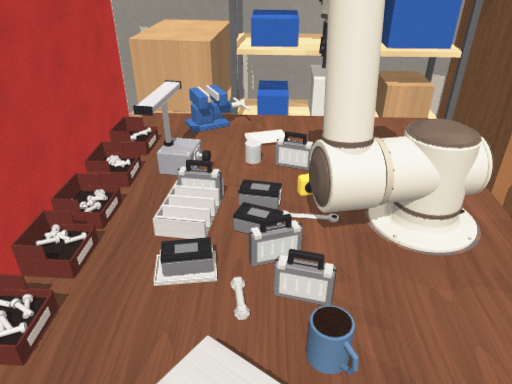

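Run:
```python
from rig import bot
import numpy as np
for n in ["top","side"]:
  for t in ["knob_head","lamp","base_box","box_a","case_a","stored_right","rack","bolt","jar"]:
    print(n,t,[(np.round(d["at"],3).tolist(),round(d["p"],2)) for d in bot.look_for(t,n)])
print(bot.get_obs()["clock"])
```

```text
top knob_head [([0.603, -0.251, 0.064], 0.47)]
top lamp [([0.726, -0.259, 0.23], 0.88)]
top base_box [([0.579, 0.216, 0.056], 0.7), ([0.725, -0.261, 0.232], 0.55), ([0.428, 0.07, 0.056], 0.32)]
top box_a [([0.431, -0.054, 0.054], 0.89), ([0.426, 0.07, 0.053], 0.65)]
top case_a [([0.329, 0.284, 0.087], 0.7), ([0.613, 0.019, 0.01], 0.64), ([0.331, -0.28, 0.088], 0.6), ([0.429, -0.056, 0.052], 0.6), ([0.38, 0.172, 0.084], 0.58), ([0.43, 0.071, 0.056], 0.57)]
top stored_right [([0.587, -0.071, 0.091], 0.9), ([0.577, 0.215, 0.055], 0.33)]
top rack [([0.612, 0.024, 0.01], 0.87)]
top bolt [([0.454, 0.32, 0.018], 0.8)]
top jar [([0.459, -0.314, 0.067], 0.67)]
side knob_head []
side lamp [([0.718, -0.232, 0.075], 0.86), ([0.39, 0.19, 0.066], 0.58), ([0.608, 0.057, 0.041], 0.43)]
side base_box [([0.58, 0.242, 0.055], 0.86)]
side box_a [([0.449, 0.083, 0.058], 0.78), ([0.426, -0.032, 0.052], 0.56)]
side case_a [([0.39, 0.185, 0.062], 0.95), ([0.328, -0.277, 0.054], 0.94), ([0.325, 0.308, 0.064], 0.64)]
side stored_right [([0.596, -0.058, 0.079], 0.81)]
side rack [([0.614, 0.059, 0.037], 0.72)]
side bolt [([0.459, 0.332, 0.018], 0.55)]
side jar [([0.458, -0.296, 0.041], 0.55)]
1.05
```

Two boxes and three cases are visible; stored_right is in slot 0. I'll zoom in for exact poses.

```bash
cat > h.py <<'E'
from rig import bot
import numpy as np, cv2
from scipy.optimize import minimize
def Rz(a): c,s=np.cos(a),np.sin(a); return np.array([[c,-s,0],[s,c,0],[0,0,1.]])
def rect(lx,ly,z,cx=0,cy=0):
    return [((cx+sx*lx/2,cy+sy*ly/2,z),(cx+tx*lx/2,cy+ty*ly/2,z)) for (sx,sy),(tx,ty) in [((-1,-1),(1,-1)),((1,-1),(1,1)),((1,1),(-1,1)),((-1,1),(-1,-1))]]
def verts(lx,ly,z0,z1): return [((sx*lx/2,sy*ly/2,z0),(sx*lx/2,sy*ly/2,z1)) for sx in(-1,1) for sy in (-1,1)]
M={"box":rect(.110,.064,.055),
   "case":rect(.120,.030,.085)+rect(.070,.012,.117),
   "rack":rect(.130,.220,.055),
   "tray":rect(.136,.090,.012)}
def cam(n):
    p=bot.camera_params(n); return p["camera_matrix"],np.array(p["rvec"],float),np.array(p["tvec"],float)
def proj(P,c): return cv2.projectPoints(np.asarray(P,float).reshape(-1,1,3),c[1],c[2],c[0],None)[0].reshape(-1,2)
def sample(model,pose,z0=0,n=25):
    x,y,a=pose; t=np.linspace(0,1,n)[:,None]
    P=np.concatenate([np.array(p)*(1-t)+np.array(q)*t for p,q in M[model]])
    return P@Rz(a).T+np.array([x,y,z0])
def edges(im):
    g=cv2.cvtColor(im,cv2.COLOR_RGB2GRAY); g=cv2.resize(g,None,fx=2,fy=2,interpolation=cv2.INTER_CUBIC)
    e=cv2.Canny(cv2.GaussianBlur(g,(3,3),0),40,100)
    return cv2.distanceTransform(255-e,cv2.DIST_L2,5)/2
def fit(model,views,guess,z0=0,cap=5.):
    """views: list of (distmap,cam)"""
    def cost(p):
        P=sample(model,p,z0); c=0
        for d,cm in views:
            uv=(proj(P,cm)*2+.5).astype(np.float32)
            v=cv2.remap(d,uv[None,:,0],uv[None,:,1],cv2.INTER_LINEAR,borderValue=cap)
            c+=np.mean(np.minimum(v,cap)**2)
        return c
    best=None
    for da in np.radians([-8,-4,0,4,8]):
      for dx in (-.008,0,.008):
        for dy in(-.008,0,.008):
          r=cost((guess[0]+dx,guess[1]+dy,guess[2]+da))
          if best is None or r<best[0]: best=(r,(guess[0]+dx,guess[1]+dy,guess[2]+da))
    p0=np.array(best[1])
    r=minimize(cost,p0,method="Nelder-Mead",options=dict(initial_simplex=[p0,p0+[.004,0,0],p0+[0,.004,0],p0+[0,0,.06]],xatol=1e-4,fatol=1e-4))
    return r.x,r.fun
def draw(im,c,items,fx=2,crop=None,name="o"):
    o=cv2.resize(im[:,:,::-1],None,fx=fx,fy=fx,interpolation=cv2.INTER_CUBIC)
    for model,pose,z0 in items:
        x,y,a=pose
        for p,q in M[model]:
            uv=proj((np.array([p,q])@Rz(a).T)+[x,y,z0],c)*fx+fx/2-.5
            cv2.line(o,tuple(int(v) for v in uv[0].round()),tuple(int(v) for v in uv[1].round()),(0,255,0),1,cv2.LINE_AA)
    if crop: o=o[crop[1]*fx:crop[3]*fx,crop[0]*fx:crop[2]*fx]
    cv2.imwrite(f"pics/{name}.png",o)
def st():
    o=bot.get_obs(); return o
E
python3 - <<'E'
from h import *
im=bot.get_image("top"); c=cam("top"); d=edges(im); V=[(d,c)]
items=[]
for n,m,g,z in [("box1","box",(.431,-.054,np.radians(-10)),0),("box2","box",(.427,.07,np.radians(-25)),0),("base","box",(.579,.216,0.05),.003),
  ("case1","case",(.329,.284,np.radians(-15)),0),("case2","case",(.38,.172,np.radians(20)),0),("case3","case",(.331,-.28,np.radians(-20)),0),("stored","case",(.587,-.071,np.radians(-5)),.006),("rack","rack",(.6,.0,-.09),0),("tray","tray",(.579,.216,.05),0)]:
    p,f=fit(m,V,g,z); print(n,p[:2].round(4),np.degrees(p[2]).round(1),round(f,2)); items.append((m,p,z))
draw(im,c,items,3,(110,60,400,290),"ov1")
# side overlay
im=bot.get_image("side"); c=cam("side"); draw(im,c,items,2,(90,60,400,330),"ov1s")
E
```

```text
box1 [ 0.4283 -0.0544] -7.6 5.62
box2 [0.423  0.0578] 11.0 6.95
base [0.5819 0.2203] 11.4 0.28
case1 [0.3285 0.2964] -12.3 0.9
case2 [0.3862 0.1787] 19.7 0.99
case3 [ 0.332  -0.2727] -20.8 2.53
stored [ 0.5963 -0.066 ] -3.0 1.38
rack [0.6058 0.0061] -6.1 0.66
tray [0.5869 0.2276] 9.8 0.41
```

View pics/ov1.png

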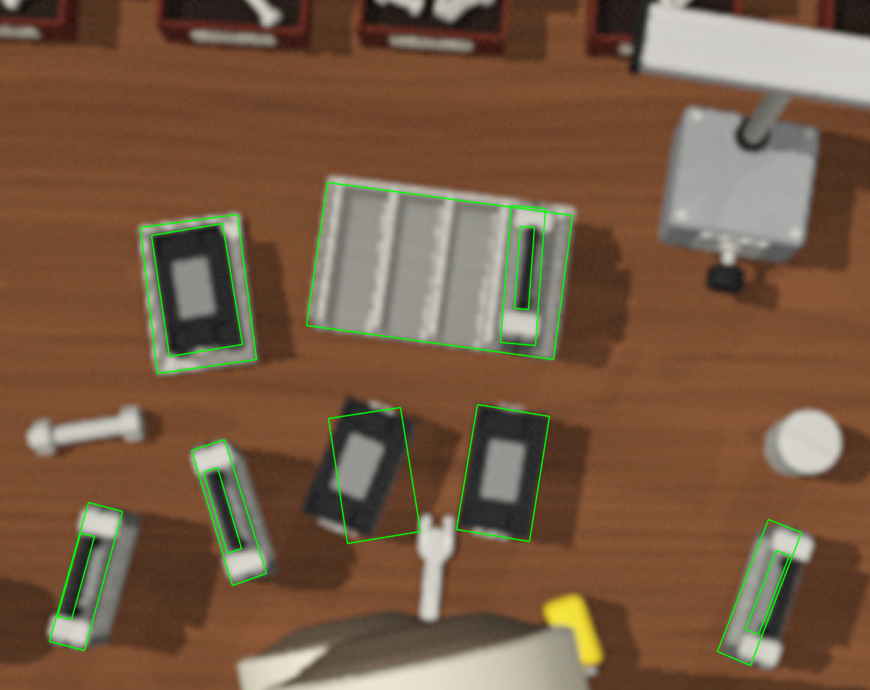

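View pics/ov1s.png

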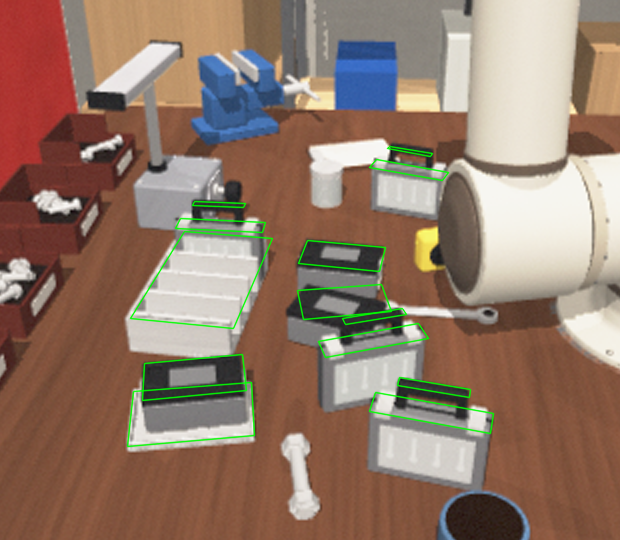

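Run:
```python
from h import *
im=bot.get_image("top"); c=cam("top"); im2=bot.get_image("side"); c2=cam("side"); V=[(edges(im),c),(edges(im2),c2)]
items=[]
for n,m,g,z in [("box1","box",(.431,-.054,np.radians(-7)),0),("box2","box",(.427,.07,np.radians(-25)),0),("base","box",(.579,.216,0.17),.003),
  ("case1","case",(.329,.284,np.radians(-12)),0),("case2","case",(.383,.172,np.radians(20)),0),("case3","case",(.329,-.28,np.radians(-20)),0),("stored","case",(.592,-.071,np.radians(-5)),.006),("rack","rack",(.605,.006,-.1),0),("tray","tray",(.579,.216,.17),0)]:
    p,f=fit(m,V,g,z); print(n,p[:2].round(4),np.degrees(p[2]).round(1),round(f,2)); items.append((m,p,z))
draw(im,c,items,3,(110,60,400,290),"ov2")
draw(im2,c2,items,2,(90,60,400,330),"ov2s")
```

```text
box1 [ 0.4307 -0.048 ] -10.9 6.09
box2 [0.4302 0.0727] -17.3 11.71
base [0.5828 0.2221] 12.0 1.94
case1 [0.3282 0.2924] -11.0 5.36
case2 [0.3873 0.1731] 15.9 4.6
case3 [ 0.3291 -0.2801] -16.8 3.84
stored [ 0.599  -0.0794] -7.4 2.29
rack [0.6075 0.0032] -3.3 1.81
tray [0.5876 0.2261] 9.4 2.07
```

View pics/ov2.png

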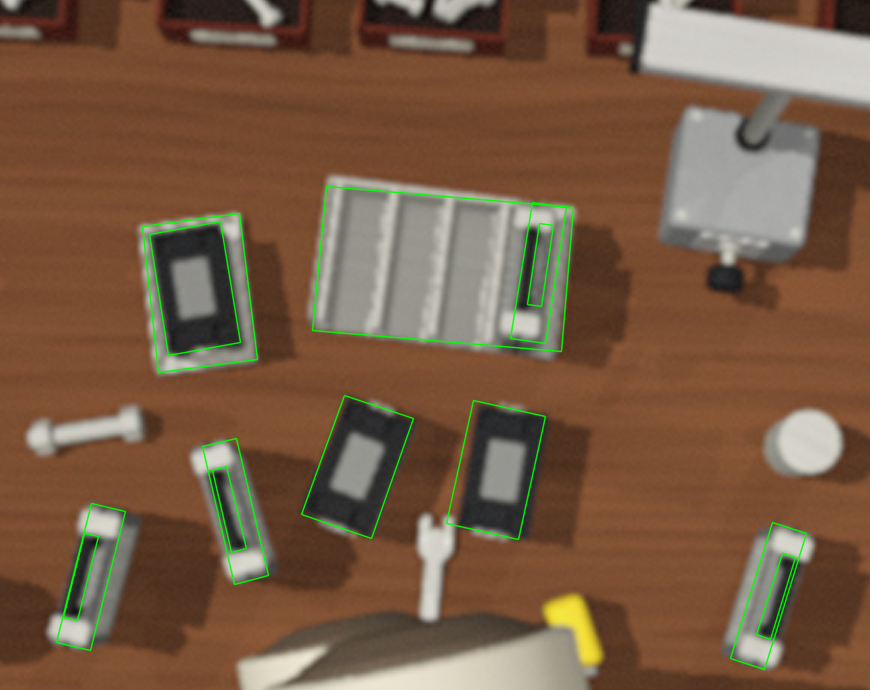

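View pics/ov2s.png

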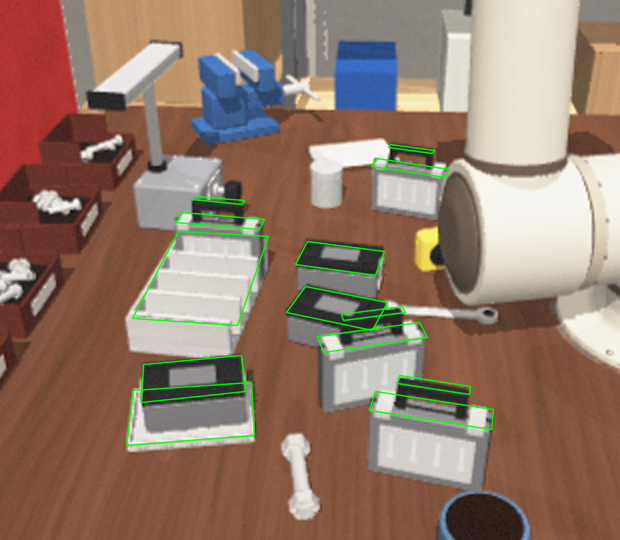

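```bash
cat >> h.py <<'E'
M["lamp"]=rect(.110,.120,.078,cx=.087)+rect(.050,.240,.245,cx=.135)
M["jar"]=[((.026*np.cos(a),.026*np.sin(a),.065),(.026*np.cos(a+.4),.026*np.sin(a+.4),.065)) for a in np.arange(0,6.2,.393)]
M["knob"]=rect(.023,.034,.050)
E
python3 - <<'E'
from h import *
im=bot.get_image("top"); c=cam("top"); V=[(edges(im),c)]
items=[]
for n,m,g,z in [("lamp","lamp",(.603,-.251,-.12),0),("jar","jar",(.459,-.314,0),0)]:
    p,f=fit(m,V,g,z); print(n,p[:2].round(4),np.degrees(p[2]).round(1),round(f,2)); items.append((m,p,z))
items.append(("knob",items[0][1],0))
draw(im,c,items,4,(310,50,460,200),"ov3")
E
```

```text
lamp [ 0.6058 -0.2464] -8.1 1.42
jar [ 0.4623 -0.3193] 1.0 0.6
```

View pics/ov3.png

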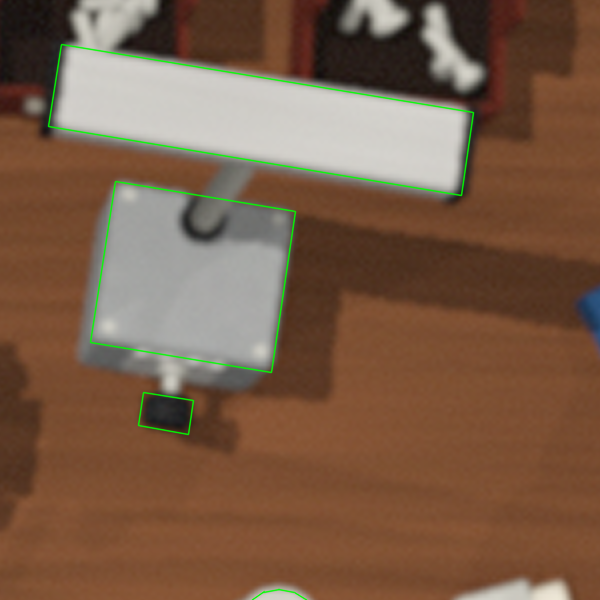

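View pics/wrist0.png

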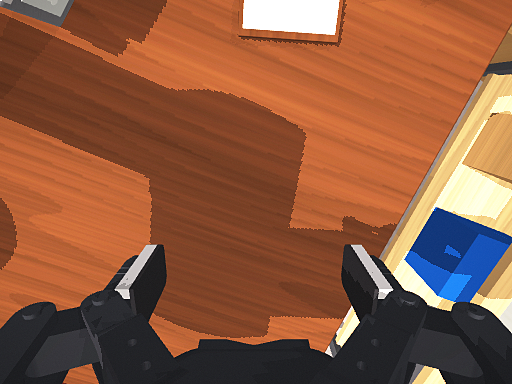

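```bash
cat >> h.py <<'E'
from scipy.spatial.transform import Rotation as Ro
def Rt(yaw): # tool down, tool x at yaw (deg)
    a=np.radians(yaw); return np.array([[np.cos(a),np.sin(a),0],[np.sin(a),-np.cos(a),0],[0,0,-1.]])
def plan(pos,yaw,R=None):
    o=bot.get_obs(); R0=np.array(o["ee_rot"]); p0=np.array(o["tcp_pos"])
    s=R0.T@(np.array(pos)-p0)/.1; R=Rt(yaw) if R is None else R
    r=Ro.from_matrix(R0.T@R).as_rotvec()/np.radians(120)
    print("t%.2f"%o["clock"],"p0",p0.round(4),"shift",s.round(3),"turn",r.round(3),"F",np.round(o["force"],1),"w",round(float(o["width"])*85.4,1))
    return s,r
def sh():
    o=bot.get_obs();R=np.array(o["ee_rot"]); print("t%.2f"%o["clock"],np.round(o["tcp_pos"],4),"yaw",np.degrees(np.arctan2(R[1,0],R[0,0])).round(2),"zax",R[:,2].round(3),"F",np.round(o["force"],1),"w",round(float(o["width"])*85.4,1),"j",np.round(o["joint_positions"],2))
E
python3 - <<'E'
from h import *
plan((.59,-.244,.22),171.9)
E
```

```text
t1.30 p0 [ 0.2051 -0.5372  0.3039] shift [ 4.641 -1.366  0.839] turn [ 0.    -0.    -1.258] F [-0.1 -0.4  0.3] w 85.6
```

Request:
apply_moves(targets=[[0.15,-0.04,0.03,0,0,-0.08],[0.3,-0.08,0.06,0,0,-0.16],[0.45,-0.12,0.09,0,0,-0.24],[0.6,-0.16,0.12,0,0,-0.32],[0.75,-0.2,0.15,0,0,-0.4],[0.9,-0.25,0.18,0,0,-0.48],[1,-0.3,0.2,0,0,-0.56],[1,-0.3,0.2,0,0,-0.6]], grip=85)

```text
clock: 2.3
tcp_pos: [0.2883, -0.4729, 0.2838]
ee_rot: [[-0.056, 0.998, 0.0], [0.998, 0.056, 0.0], [0.0, 0.0, -1.0]]
force: [0.5, -0.8, -0.3]
width: 0.994
```

Run:
```python
from h import *
plan((.59,-.244,.22),171.9);sh()
```

```text
t2.30 p0 [ 0.2883 -0.4729  0.2838] shift [2.118 3.139 0.639] turn [ 0.    -0.    -0.656] F [ 0.5 -0.8 -0.3] w 84.9
t2.30 [ 0.2883 -0.4729  0.2838] yaw 93.19 zax [ 0.  0. -1.] F [ 0.5 -0.8 -0.3] w 84.9 j [-1.16  0.11  1.52  0.    1.51 -1.22]
```

Request:
apply_moves(targets=[[0.1,0.15,0.03,0,0,0],[0.2,0.3,0.06,0,0,0],[0.3,0.45,0.09,0,0,0],[0.4,0.6,0.12,0,0,0],[0.5,0.75,0.15,0,0,0],[0.6,0.9,0.18,0,0,0],[0.67,1,0.2,0,0,0],[0.67,1,0.2,0,0,0]])

```text
clock: 3.3
tcp_pos: [0.385, -0.3999, 0.2637]
ee_rot: [[-0.057, 0.998, -0.0], [0.998, 0.057, 0.0], [0.0, -0.0, -1.0]]
force: [-0.1, -0.1, -0.1]
width: 0.991
```

Request:
apply_moves(targets=[[0.1,0.15,0.03,0,0,-0.06],[0.2,0.3,0.06,0,0,-0.14],[0.3,0.45,0.09,0,0,-0.22],[0.4,0.6,0.12,0,0,-0.3],[0.5,0.75,0.15,0,0,-0.38],[0.6,0.9,0.18,0,0,-0.46],[0.67,1,0.2,0,0,-0.54],[0.67,1,0.2,0,0,-0.6]])

```text
clock: 4.3
tcp_pos: [0.4813, -0.3273, 0.2435]
ee_rot: [[-0.968, 0.25, -0.0], [0.25, 0.968, 0.001], [0.001, 0.0, -1.0]]
force: [-0.2, 0.2, 0.5]
width: 0.994
```

Run:
```python
from h import *
plan((.606,-.2465,.2),171.9)
im=bot.get_image("wrist"); cv2.imwrite("pics/w1.png",im[:,:,::-1])
im=bot.get_image("side"); cv2.imwrite("pics/s1.png",im[:,:,::-1])
```

```text
t4.30 p0 [ 0.4813 -0.3273  0.2435] shift [-1.006  1.093  0.435] turn [ 0.    -0.    -0.053] F [-0.2  0.2  0.5] w 84.9
```

View pics/w1.png

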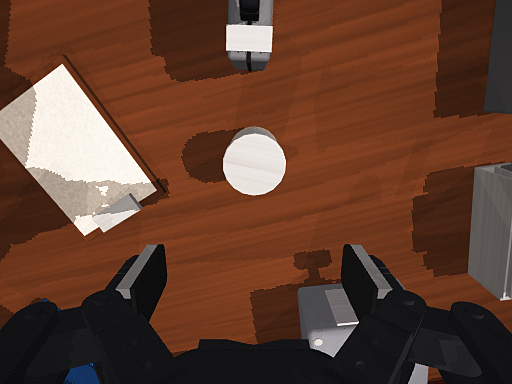

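View pics/s1.png

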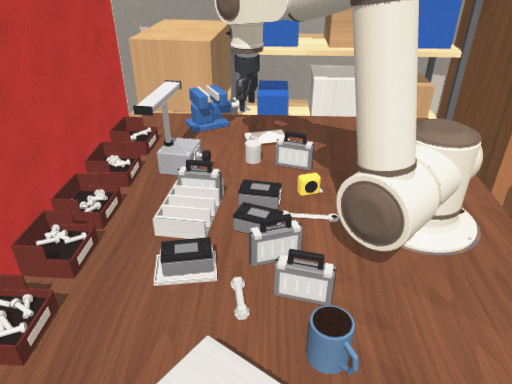

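Request:
apply_moves(targets=[[-0.15,0.15,0.05,0,0,-0.01],[-0.3,0.3,0.1,0,0,-0.02],[-0.45,0.45,0.15,0,0,-0.03],[-0.6,0.6,0.2,0,0,-0.04],[-0.75,0.75,0.25,0,0,-0.05],[-0.9,0.9,0.3,0,0,-0.05],[-1,1,0.35,0,0,-0.05],[-1,1,0.35,0,0,-0.05]])

```text
clock: 5.4
tcp_pos: [0.6035, -0.2556, 0.2079]
ee_rot: [[-0.989, 0.15, -0.001], [0.15, 0.989, 0.001], [0.001, 0.001, -1.0]]
force: [0.2, 0.2, -0.0]
width: 0.997
```

Run:
```python
from h import *
plan((.606,-.2465,.106),171.9)
im=bot.get_image("wrist"); cv2.imwrite("pics/w2.png",im[:,:,::-1]); c=cam("wrist")
L=(.6058,-.2464,np.radians(-8.1))
draw(im,c,[("lamp",L,0),("knob",L,0)],1,None,"w2")
```

```text
t5.40 p0 [ 0.6035 -0.2556  0.2079] shift [-0.012  0.093  1.019] turn [ 0.    -0.001 -0.004] F [ 0.2  0.2 -0. ] w 85.1
```

View pics/w2.png

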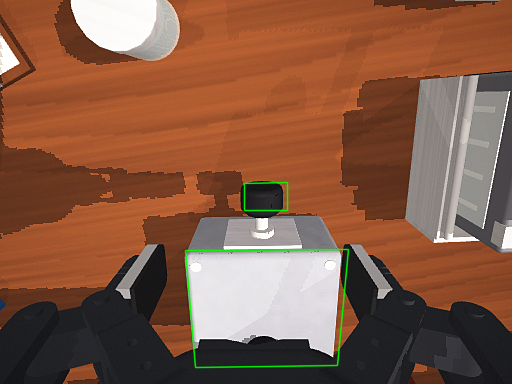

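Request:
apply_moves(targets=[[0,0.07,0.15,0,0,0],[0,0.07,0.3,0,0,0],[0,0.07,0.45,0,0,0],[0,0.07,0.6,0,0,0],[0,0.07,0.75,0,0,0],[0,0.07,0.9,0,0,0],[0,0.07,1,0,0,0],[0,0.07,1,0,0,0]])

```text
clock: 6.45
tcp_pos: [0.6038, -0.249, 0.1075]
ee_rot: [[-0.989, 0.15, -0.002], [0.15, 0.989, 0.001], [0.002, 0.001, -1.0]]
force: [-0.4, -0.9, -1.1]
width: 0.995
```

Request:
apply_moves(targets=[[0,0,0.02,0,0,0],[0,0,0.02,0,0,0],[0,0,0.02,0,0,0],[0,0,0.02,0,0,0],[0,0,0.02,0,0,0],[0,0,0.02,0,0,0],[0,0,0.02,0,0,0],[0,0,0.02,0,0,0]], grip=20)

```text
clock: 7.45
tcp_pos: [0.6038, -0.2493, 0.1062]
ee_rot: [[-0.989, 0.15, -0.001], [0.15, 0.989, 0.0], [0.001, 0.0, -1.0]]
force: [-3.0, -2.0, 5.8]
width: 0.371
```

Run:
```python
from h import *
sh()
im=bot.get_image("wrist"); cv2.imwrite("pics/w3.png",im[:,:,::-1])
```

```text
t7.45 [ 0.6038 -0.2493  0.1062] yaw 171.37 zax [-0.001  0.    -1.   ] F [-3.  -2.   5.8] w 31.6 j [-0.51  0.44  1.48 -0.    1.22 -1.93]
```

View pics/w3.png

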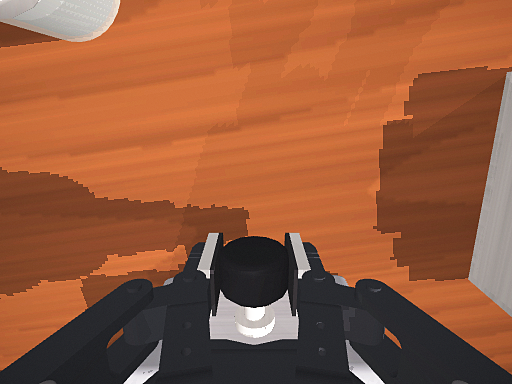

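Request:
apply_moves(targets=[[0.02,0,0,0,0,0],[0.05,0,0,0,0,0],[0.08,0,0,0,0,0],[0.11,0,0,0,0,0],[0.14,0,0,0,0,0],[0.15,0,0,0,0,0],[0.16,0,0,0,0,0],[0.16,0,0,0,0,0]])

```text
clock: 8.5
tcp_pos: [0.5887, -0.2472, 0.1063]
ee_rot: [[-0.989, 0.15, 0.001], [0.15, 0.989, -0.001], [-0.001, -0.001, -1.0]]
force: [9.5, -6.2, -4.6]
width: 0.365
```

Run:
```python
from h import *
sh()
im=bot.get_image("wrist"); cv2.imwrite("pics/w4.png",im[:,:,::-1])
im=bot.get_image("top"); cv2.imwrite("pics/t4.png",im[:,:,::-1])
```

```text
t8.50 [ 0.5887 -0.2472  0.1063] yaw 171.36 zax [ 0.001 -0.001 -1.   ] F [ 9.5 -6.2 -4.6] w 31.2 j [-0.52  0.41  1.52 -0.    1.21 -1.94]
```

View pics/w4.png

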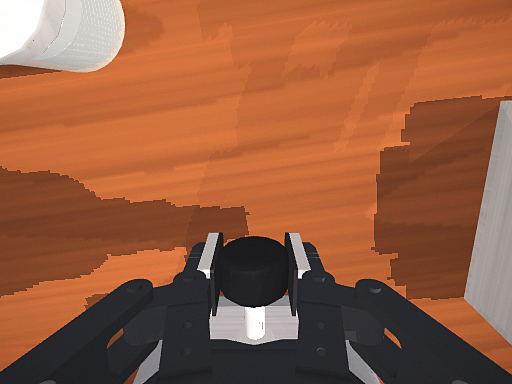

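View pics/t4.png

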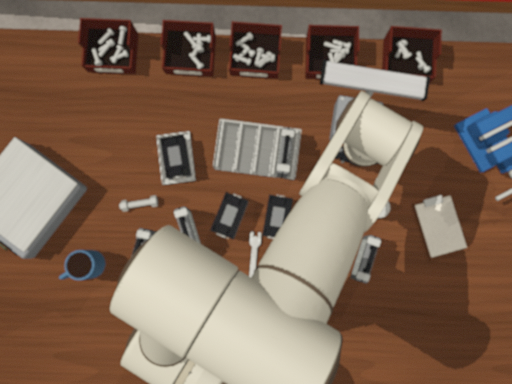

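Request:
apply_moves(targets=[[0.15,0,0,0,0,0],[0.15,0,0,0,0,0],[0.15,0,0,0,0,0],[0.15,0,0,0,0,0],[0.15,0,-0.1,0,0,0],[0.15,0,-0.3,0,0,0],[0.15,0,-0.5,0,0,0],[0.15,0,-0.7,0,0,0]], grip=85)

```text
clock: 9.6
tcp_pos: [0.574, -0.245, 0.1786]
ee_rot: [[-0.989, 0.15, 0.002], [0.15, 0.989, -0.001], [-0.002, -0.001, -1.0]]
force: [-0.1, -1.3, 0.0]
width: 0.998
```

Run:
```python
from h import *
sh();plan((.40,-.27,.24),163)
im=bot.get_image("wrist"); cv2.imwrite("pics/w5.png",im[:,:,::-1])
```

```text
t9.60 [ 0.574  -0.245   0.1786] yaw 171.36 zax [ 0.002 -0.001 -1.   ] F [-0.1 -1.3  0. ] w 85.3 j [-0.53  0.32  1.49 -0.    1.33 -1.95]
t9.60 p0 [ 0.574  -0.245   0.1786] shift [ 1.682 -0.509 -0.617] turn [-0.     0.001  0.07 ] F [-0.1 -1.3  0. ] w 85.3
```

View pics/w5.png

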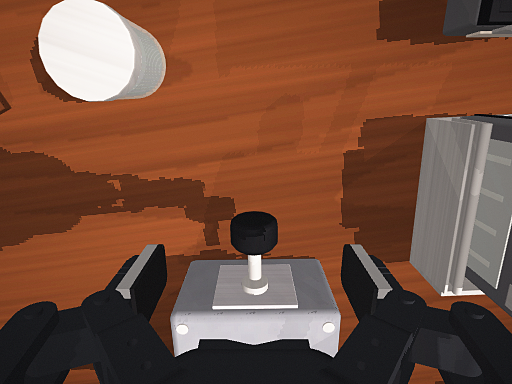

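Request:
apply_moves(targets=[[0.14,-0.04,-0.06,0,0,0.01],[0.28,-0.08,-0.12,0,0,0.02],[0.42,-0.12,-0.18,0,0,0.03],[0.56,-0.16,-0.24,0,0,0.04],[0.7,-0.2,-0.3,0,0,0.05],[0.84,-0.25,-0.36,0,0,0.06],[1,-0.3,-0.4,0,0,0.07],[1,-0.3,-0.4,0,0,0.07]])

```text
clock: 10.65
tcp_pos: [0.4702, -0.2602, 0.2215]
ee_rot: [[-0.956, 0.294, 0.005], [0.294, 0.956, -0.004], [-0.006, -0.002, -1.0]]
force: [0.3, 1.0, -0.1]
width: 0.993
```

Run:
```python
from h import *
plan((.333,-.278,.26),163)
```

```text
t10.65 p0 [ 0.4702 -0.2602  0.2215] shift [ 1.256 -0.574 -0.392] turn [-0.001  0.003 -0.001] F [ 0.3  1.  -0.1] w 84.8
```

Request:
apply_moves(targets=[[0.14,-0.08,-0.06,0,0,0],[0.28,-0.16,-0.12,0,0,0],[0.42,-0.24,-0.18,0,0,0],[0.56,-0.32,-0.24,0,0,0],[0.7,-0.4,-0.3,0,0,0],[0.84,-0.48,-0.36,0,0,0],[1,-0.55,-0.4,0,0,0],[1,-0.55,-0.4,0,0,0]])

```text
clock: 11.65
tcp_pos: [0.3572, -0.2835, 0.2614]
ee_rot: [[-0.955, 0.295, 0.006], [0.295, 0.955, -0.004], [-0.007, -0.002, -1.0]]
force: [1.0, -0.2, 0.9]
width: 0.997
```

```bash
cat >> h.py <<'E'
def wfit(model,guess,z0,name,top=False,cap=8.):
    im=bot.get_image("wrist"); c=cam("wrist"); 
    V=[(edges(im),c)]
    p,f=fit(model,V,guess,z0,cap); print(name,p[:2].round(4),np.degrees(p[2]).round(1),round(f,2))
    draw(im,c,[(model,p,z0)],1.5 if False else 1,None,name); return p
E
python3 - <<'E'
from h import *
sh(); p=wfit("case",(.331,-.28,np.radians(-19)),0,"w6")
print([(np.round(d["at"],3).tolist(),round(d["p"],2)) for d in bot.look_for("case_a","wrist")])
plan((p[0],p[1],.165),np.degrees(p[2])+180)
E
```

```text
t11.65 [ 0.3572 -0.2835  0.2614] yaw 162.81 zax [ 0.006 -0.004 -1.   ] F [ 1.  -0.2  0.9] w 85.2 j [-0.84 -0.09  1.77  0.    1.45 -2.11]
w6 [ 0.3276 -0.2875] -16.6 1.37
[([0.32, -0.284, 0.083], 0.87)]
t11.75 p0 [ 0.3581 -0.2833  0.261 ] shift [ 0.285 -0.129  0.958] turn [-0.001  0.003 -0.005] F [-1.  -0.4 -0.9] w 84.8
```

View pics/w6.png

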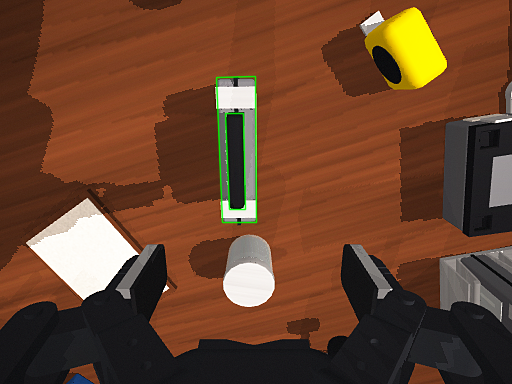

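Request:
apply_moves(targets=[[0.15,-0.08,0.1,0,0,0],[0.28,-0.13,0.2,0,0,0],[0.28,-0.13,0.35,0,0,0],[0.28,-0.13,0.5,0,0,0],[0.28,-0.13,0.65,0,0,0],[0.28,-0.13,0.8,0,0,0],[0.28,-0.13,0.95,0,0,0],[0.28,-0.13,0.95,0,0,0]])

```text
clock: 12.75
tcp_pos: [0.3279, -0.2874, 0.1646]
ee_rot: [[-0.956, 0.295, 0.004], [0.295, 0.956, -0.002], [-0.005, -0.001, -1.0]]
force: [-0.1, -0.5, 0.4]
width: 0.996
```

Request:
apply_moves(targets=[[0,0,0,0,0,0],[0,0,0,0,0,0],[0,0,0,0,0,0],[0,0,0,0,0,0],[0,0,0,0,0,0],[0,0,0,0,0,0],[0,0,0,0,0,0],[0,0,0,0,0,0]], grip=0)

```text
clock: 13.75
tcp_pos: [0.328, -0.2877, 0.1649]
ee_rot: [[-0.956, 0.295, 0.005], [0.295, 0.956, -0.003], [-0.005, -0.001, -1.0]]
force: [-0.7, -1.1, 5.7]
width: 0.129
```

Run:
```python
from h import *
sh()
im=bot.get_image("wrist"); cv2.imwrite("pics/w7.png",im[:,:,::-1])
print(plan((.49,-.03,.27),175))
```

```text
t13.75 [ 0.328  -0.2877  0.1649] yaw 162.86 zax [ 0.005 -0.003 -1.   ] F [-0.7 -1.1  5.7] w 11.0 j [-0.9  -0.05  1.94  0.    1.25 -2.17]
t13.80 p0 [ 0.328  -0.2876  0.165 ] shift [-0.795  2.938 -1.05 ] turn [-0.001  0.003 -0.101] F [-0.  -2.   6.5] w 10.8
(array([-0.79483462,  2.93822266, -1.04954951]), array([-0.00083607,  0.00256538, -0.10115727]))
```

View pics/w7.png

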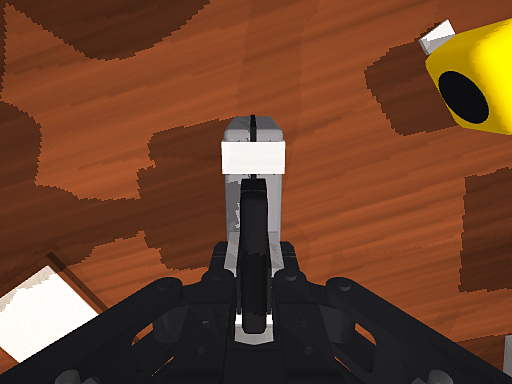

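```bash
cat >> h.py <<'E'
M["ridge"]=[((-.065,y,.055),(.065,y,.055)) for y in (.097,.053,.047,.003,-.003,-.047,-.053)]
M["floor"]=[((-.065,y,.006),(.065,y,.006)) for y in (.092,.058,.042,.008,-.008,-.042)]
E
python3 - <<'E'
from h import *
im=bot.get_image("top"); c=cam("top"); V=[(edges(im),c)]
its=[]
for m in ("ridge","rack"):
  p,f=fit(m,V,(.606,.005,-.1),0,4.); print(m,p[:2].round(4),np.degrees(p[2]).round(1),round(f,2)); its.append((m,p,0))
draw(im,c,its[:1]+[("floor",its[0][1],0)],6,(205,110,310,190),"rk")
E
```

```text
ridge [0.6037 0.003 ] -6.8 1.04
rack [0.6056 0.006 ] -6.0 0.67
```

View pics/rk.png

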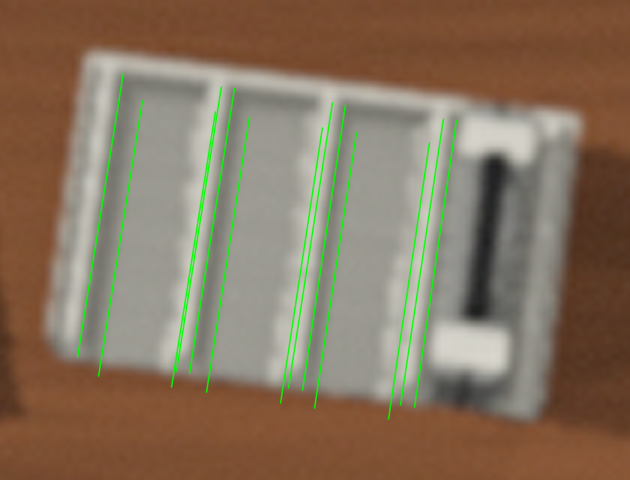

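Request:
apply_moves(targets=[[0,0,-0.15,0,0,0],[0,0.1,-0.3,0,0,0],[-0.05,0.25,-0.45,0,0,0],[-0.1,0.4,-0.6,0,0,0],[-0.15,0.55,-0.75,0,0,0],[-0.2,0.7,-0.9,0,0,0],[-0.25,0.85,-1,0,0,0],[-0.25,1,-1,0,0,0]])

```text
clock: 14.85
tcp_pos: [0.3815, -0.1983, 0.2655]
ee_rot: [[-0.956, 0.294, 0.005], [0.294, 0.956, -0.003], [-0.006, -0.001, -1.0]]
force: [0.8, 0.0, -3.9]
width: 0.124
```

Request:
apply_moves(targets=[[-0.02,0.12,0,0,0,0],[-0.04,0.25,0,0,0,0],[-0.06,0.38,0,0,0,0],[-0.08,0.5,0,0,0,-0.02],[-0.1,0.63,0,0,0,-0.04],[-0.12,0.75,0,0,0,-0.06],[-0.15,0.9,0,0,0,-0.08],[-0.15,1,0,0,0,-0.09]])

```text
clock: 15.85
tcp_pos: [0.4257, -0.1063, 0.2654]
ee_rot: [[-0.994, 0.108, 0.005], [0.108, 0.994, -0.003], [-0.006, -0.002, -1.0]]
force: [-0.2, 0.0, -4.1]
width: 0.128
```

Run:
```python
from h import *
sh(); plan((.47,-.012,.27),173.7)
```

```text
t15.85 [ 0.4257 -0.1063  0.2654] yaw 173.81 zax [ 0.005 -0.003 -1.   ] F [-0.2  0.  -4.1] w 11.0 j [-0.42 -0.13  1.79 -0.    1.47 -1.88]
t15.85 p0 [ 0.4257 -0.1063  0.2654] shift [-0.339  0.985 -0.047] turn [-0.001  0.003  0.001] F [-0.2  0.  -4.1] w 11.0
```

Request:
apply_moves(targets=[[-0.04,0.14,0,0,0,0],[-0.08,0.28,0,0,0,0],[-0.12,0.42,0,0,0,0],[-0.16,0.56,0,0,0,0],[-0.2,0.7,0,0,0,0],[-0.24,0.84,0,0,0,0],[-0.35,0.97,0,0,0,0],[-0.4,0.97,0,0,0,0]])

```text
clock: 16.85
tcp_pos: [0.4768, -0.0134, 0.2653]
ee_rot: [[-0.994, 0.107, 0.005], [0.107, 0.994, -0.003], [-0.006, -0.002, -1.0]]
force: [0.2, -0.7, -3.2]
width: 0.124
```

Run:
```python
from h import *
sh(); plan((.602,-.019,.255),173.7)
im=bot.get_image("wrist"); cv2.imwrite("pics/w8.png",im[:,:,::-1])
im=bot.get_image("side"); cv2.imwrite("pics/s8.png",im[:,:,::-1])
```

```text
t16.85 [ 0.4768 -0.0134  0.2653] yaw 173.88 zax [ 0.005 -0.003 -1.   ] F [ 0.2 -0.7 -3.2] w 10.6 j [-0.19 -0.04  1.72 -0.    1.46 -1.65]
t16.85 p0 [ 0.4768 -0.0134  0.2653] shift [-1.25   0.078  0.11 ] turn [-0.001  0.003  0.001] F [ 0.2 -0.7 -3.2] w 10.6
```

View pics/w8.png

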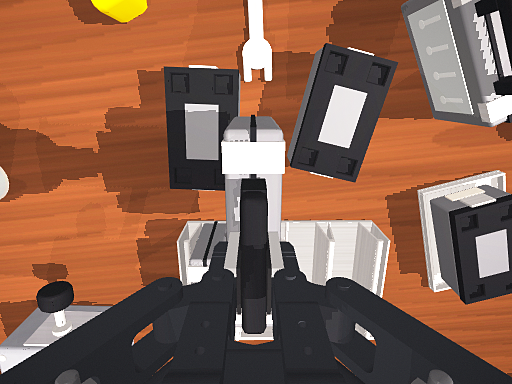

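View pics/s8.png

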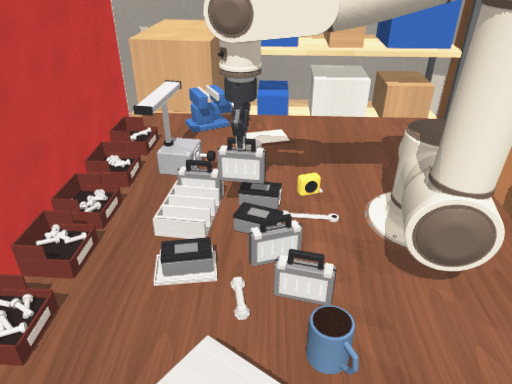

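Run:
```python
from h import *
im=bot.get_image("wrist"); c=cam("wrist"); V=[(edges(im),c)]
R=(.607,.0055,np.radians(-6.3)); its=[("ridge",R,0),("rack",R,0)]
for n,g,z in (("b1",(.431,-.054,-.13),0),("b2",(.427,.07,-.44),0)):
    p,f=fit("box",V,g,z,8.); print(n,p[:2].round(4),np.degrees(p[2]).round(1),round(f,2)); its.append(("box",p,z))
its.append(("box",(.582,.2205,np.radians(11.4)),.003))
its.append(("tray",(.5869,.2276,np.radians(9.8)),0))
draw(im,c,its,2,(100,0,500,384),"w9")
```

```text
b1 [ 0.4299 -0.0561] -8.5 3.76
b2 [0.4301 0.0708] -19.6 0.04
```

View pics/w9.png

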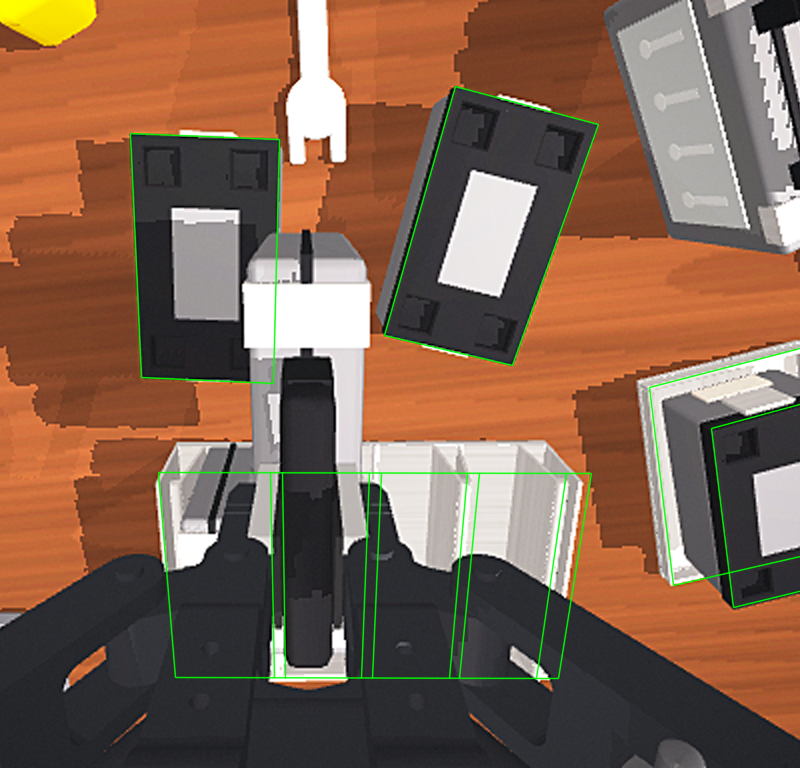

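Run:
```python
from h import *
im=bot.get_image("wrist"); c=cam("wrist")
M["g"]=M["rack"]+M["ridge"]+rect(.130,.220,0)+M["floor"]
draw(im,c,[("g",(.607,.0055,np.radians(-6.3)),0)],6,(270,205,400,305),"w10")
cv2.imwrite("pics/w10b.png",cv2.resize(im[205:305,270:400,::-1],None,fx=6,fy=6,interpolation=cv2.INTER_CUBIC))
```

```text
(no output)
```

View pics/w10.png

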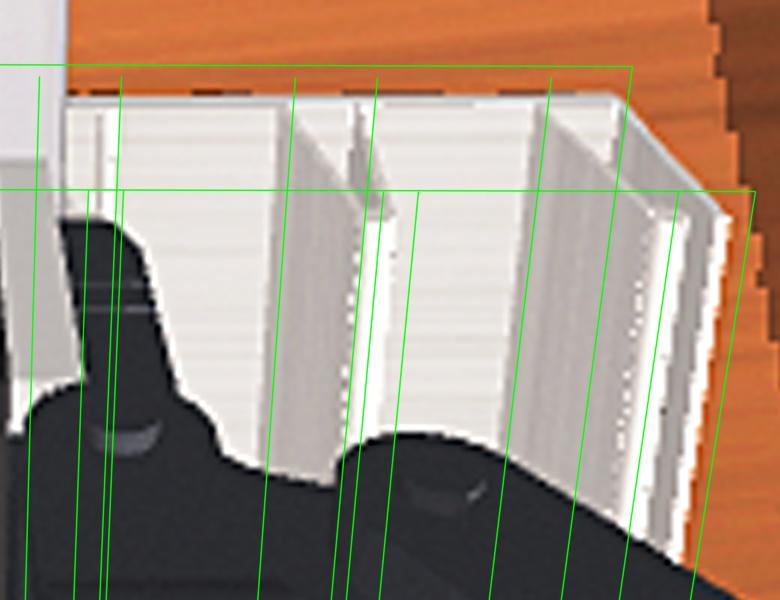

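View pics/w10b.png

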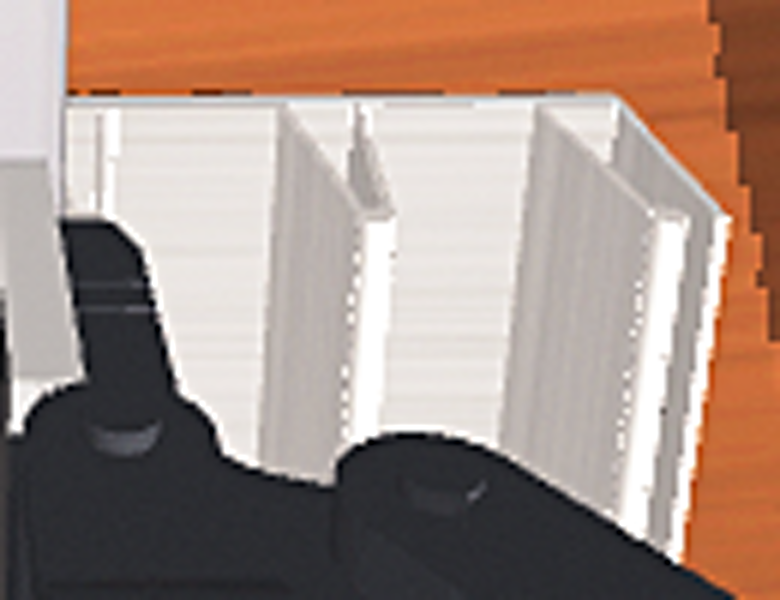

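```bash
cat >> h.py <<'E'
M["rk2"]=[((-.065,y,.055),(.0,y,.055)) for y in (.053,.047,.103,.097)]+[((-.065,y,.006),(-.02,y,.006)) for y in (.058,.008)]+[((-.065,.0,0),(-.065,.11,0)),((-.065,.108,0.006),(-.065,.103,.055))]
E
python3 - <<'E'
from h import *
im=bot.get_image("wrist"); c=cam("wrist"); V=[(edges(im),c)]
p,f=fit("rk2",V,(.611,.002,np.radians(-6.3)),0,8.); print(p[:2].round(4),np.degrees(p[2]).round(2),round(f,2))
draw(im,c,[("rk2",p,0)],6,(270,205,400,305),"w10")
for y in (-.075,-.025,.025,.075): print((Rz(p[2])@[0,y,0]+[p[0],p[1],0]).round(4))
s=(Rz(p[2])@[-.002,-.025,0]+[p[0],p[1],0]); plan((s[0],s[1],.255),180+np.degrees(p[2]))
E
```

```text
[0.61   0.0018] -6.82 2.85
[ 0.6011 -0.0727  0.    ]
[ 0.607 -0.023  0.   ]
[0.6129 0.0266 0.    ]
[0.6189 0.0762 0.    ]
t17.10 p0 [ 0.4759 -0.0145  0.2653] shift [-1.292  0.057  0.109] turn [-0.001  0.003  0.005] F [-0.5  0.2 -3. ] w 10.8
```

View pics/w10.png

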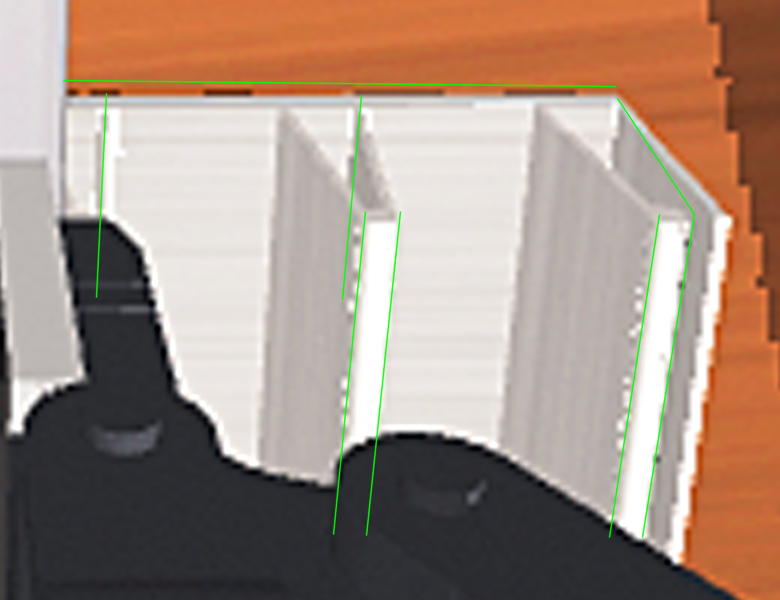

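Request:
apply_moves(targets=[[-0.12,0.01,0,0,0,0],[-0.25,0.02,0,0,0,0],[-0.38,0.03,0,0,0,0],[-0.5,0.04,0,0,0,0],[-0.63,0.05,0,0,0,0],[-0.75,0.05,0,0,0,0],[-0.9,0.05,0,0,0,0],[-1,0.05,0,0,0,0]])

```text
clock: 18.1
tcp_pos: [0.5768, -0.0205, 0.2657]
ee_rot: [[-0.994, 0.108, 0.005], [0.108, 0.994, -0.003], [-0.005, -0.003, -1.0]]
force: [0.4, -0.2, -3.7]
width: 0.125
```

Run:
```python
from h import *
sh(); plan((.605,-.023,.173),173.7)
im=bot.get_image("wrist"); cv2.imwrite("pics/w11.png",im[:,:,::-1])
```

```text
t18.10 [ 0.5768 -0.0205  0.2657] yaw 173.78 zax [ 0.005 -0.003 -1.   ] F [ 0.4 -0.2 -3.7] w 10.7 j [-0.17  0.17  1.49 -0.    1.47 -1.63]
t18.10 p0 [ 0.5768 -0.0205  0.2657] shift [-0.278  0.008  0.928] turn [-0.001  0.003  0.001] F [ 0.4 -0.2 -3.7] w 10.7
```

View pics/w11.png

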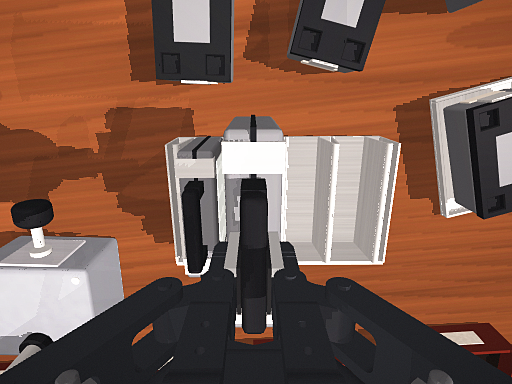

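Request:
apply_moves(targets=[[-0.15,0,0.1,0,0,0],[-0.28,0.01,0.22,0,0,0],[-0.28,0.01,0.36,0,0,0],[-0.28,0.01,0.5,0,0,0],[-0.28,0.01,0.64,0,0,0],[-0.28,0.01,0.77,0,0,0],[-0.28,0.01,0.88,0,0,0],[-0.28,0.01,0.92,0,0,0]])

```text
clock: 19.15
tcp_pos: [0.6057, -0.0229, 0.173]
ee_rot: [[-0.994, 0.108, 0.005], [0.108, 0.994, -0.003], [-0.005, -0.002, -1.0]]
force: [0.2, -0.4, -3.2]
width: 0.127
```

Run:
```python
from h import *
sh()
im=bot.get_image("side"); cv2.imwrite("pics/s12.png",im[:,:,::-1])
im=bot.get_image("wrist"); cv2.imwrite("pics/w12.png",im[:,:,::-1])
```

```text
t19.15 [ 0.6057 -0.0229  0.173 ] yaw 173.77 zax [ 0.005 -0.003 -1.   ] F [ 0.2 -0.4 -3.2] w 10.9 j [-0.16  0.29  1.54 -0.    1.31 -1.63]
```

View pics/s12.png

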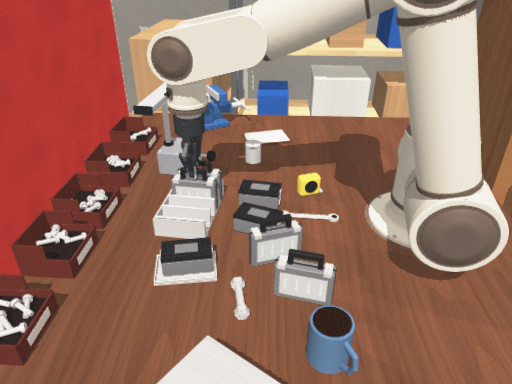

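View pics/w12.png

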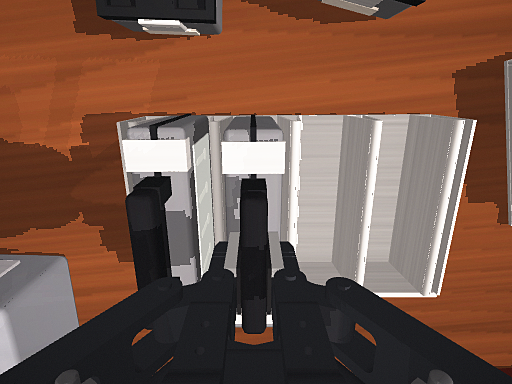

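Request:
apply_moves(targets=[[0,-0.02,0.01,0,0,0],[0,-0.02,0.02,0,0,0],[0,-0.02,0.02,0,0,0],[0,-0.02,0.02,0,0,0],[0,-0.02,0.02,0,0,0],[0,-0.02,0.02,0,0,0],[0,-0.02,0.02,0,0,0],[0,-0.02,0.02,0,0,0]], grip=34)

```text
clock: 20.25
tcp_pos: [0.6056, -0.025, 0.1715]
ee_rot: [[-0.994, 0.108, 0.005], [0.108, 0.994, -0.003], [-0.005, -0.003, -1.0]]
force: [0.4, 0.3, 0.9]
width: 0.402
```

Request:
apply_moves(targets=[[0,0,-0.1,0,0,0],[0,0,-0.25,0,0,0],[0,0,-0.4,0,0,0],[0.1,0.05,-0.55,0,0,0],[0.3,0.15,-0.7,0,0,0],[0.5,0.3,-0.8,0,0,0],[0.7,0.45,-0.9,0,0,0],[0.9,0.6,-0.9,0,0,0]])

```text
clock: 21.25
tcp_pos: [0.5212, 0.0455, 0.2624]
ee_rot: [[-0.994, 0.108, 0.007], [0.108, 0.994, -0.003], [-0.007, -0.002, -1.0]]
force: [0.6, 0.6, 0.2]
width: 0.4
```

Run:
```python
from h import *
sh()
im=bot.get_image("wrist"); cv2.imwrite("pics/w13.png",im[:,:,::-1])
plan((.387,.175,.26),196)
```

```text
t21.25 [0.5212 0.0455 0.2624] yaw 173.78 zax [ 0.007 -0.003 -1.   ] F [0.6 0.6 0.2] w 34.1 j [-0.06  0.06  1.62 -0.    1.45 -1.52]
t21.30 p0 [0.5195 0.0471 0.2621] shift [1.455 1.129 0.011] turn [-0.001  0.003 -0.185] F [1.2 1.7 1.3] w 34.5
```

View pics/w13.png

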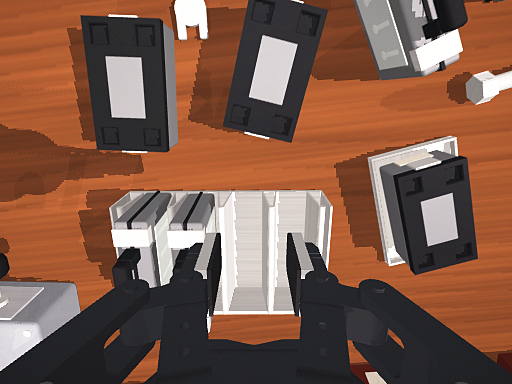

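```bash
cat >> h.py <<'E'
M["rc"]=[((x+a*.0075,y+b*.0075,.055),(x+c*.0075,y+d*.0075,.055)) for x in (-.042,.042) for y in (-.019,.019) for a,b,c,d in ((-1,-1,1,-1),(1,-1,1,1),(1,1,-1,1),(-1,1,-1,-1))]
M["boxr"]=M["box"]+M["rc"]
E
python3 - <<'E'
from h import *
im=bot.get_image("wrist"); c=cam("wrist"); V=[(edges(im),c)]; its=[]
for n,m,g,z in (("b1","box",(.430,-.056,-.15),0),("b2","box",(.430,.071,-.34),0),("base","box",(.582,.218,.2),.003),("base","boxr",(.582,.218,.2),.003),("tray","tray",(.582,.218,.2),0),("rack","rk2",(.611,.0018,-.11),0)):
    p,f=fit(m,V,g,z,8.); print(n,p[:2].round(4),np.degrees(p[2]).round(1),round(f,2)); its.append((m,p,z))
draw(im,c,its,2,(100,0,500,300),"w14")
E
```

```text
b1 [ 0.4317 -0.0556] -8.3 1.08
b2 [0.4332 0.0695] -20.2 7.19
base [0.5845 0.2198] 11.5 0.04
base [0.561  0.1975] -1.7 7.71
tray [0.5806 0.2185] 9.0 8.61
rack [0.615  0.0028] -5.4 1.28
```

View pics/w14.png

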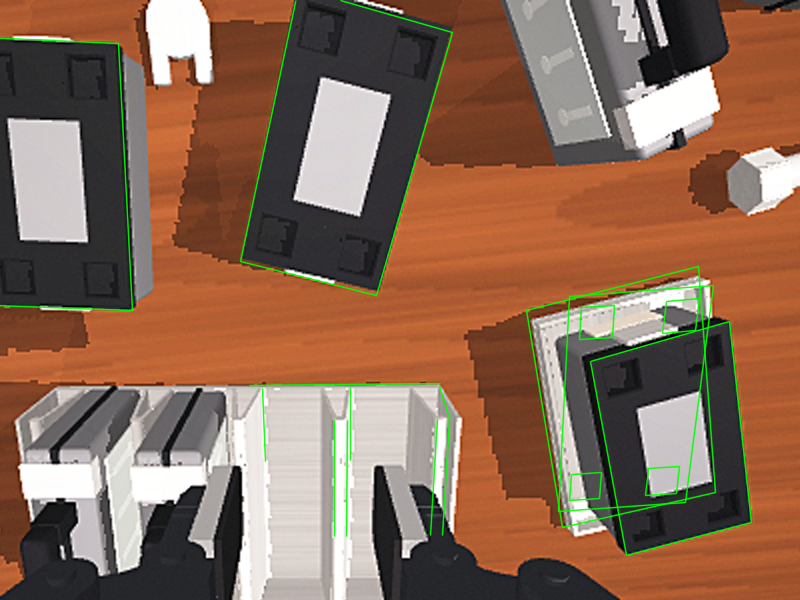

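Request:
apply_moves(targets=[[0.14,0.11,0,0,0,-0.02],[0.28,0.22,0,0,0,-0.05],[0.42,0.33,0,0,0,-0.08],[0.56,0.44,0,0,0,-0.11],[0.7,0.55,0,0,0,-0.14],[0.85,0.66,0,0,0,-0.17],[1,0.8,0,0,0,-0.19],[1,0.8,0,0,0,-0.19]], grip=85)

```text
clock: 22.35
tcp_pos: [0.4287, 0.1375, 0.2614]
ee_rot: [[-0.957, -0.29, 0.006], [-0.29, 0.957, -0.003], [-0.005, -0.004, -1.0]]
force: [0.3, -0.2, 0.4]
width: 0.993
```

Run:
```python
from h import *
sh(); p=wfit("case",(.385,.174,np.radians(17)),0,"w15")
plan((p[0],p[1],.165),np.degrees(p[2])+180)
```

```text
t22.35 [0.4287 0.1375 0.2614] yaw -163.16 zax [ 0.006 -0.003 -1.   ] F [ 0.3 -0.2  0.4] w 84.8 j [ 0.14 -0.1   1.78 -0.    1.46 -1.72]
w15 [0.3875 0.1743] 18.8 2.22
t22.40 p0 [0.4293 0.1369 0.2614] shift [0.297 0.482 0.96 ] turn [-0.002  0.002 -0.017] F [ 0.1 -0.4  0.4] w 84.8
```

View pics/w15.png

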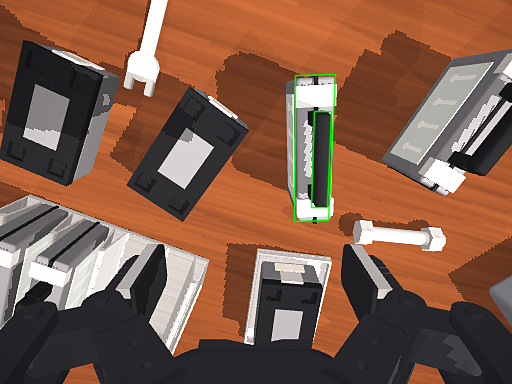

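Request:
apply_moves(targets=[[0.15,0.2,0,0,0,-0.01],[0.3,0.4,0.05,0,0,-0.02],[0.3,0.48,0.15,0,0,-0.02],[0.3,0.48,0.35,0,0,-0.02],[0.3,0.48,0.55,0,0,-0.02],[0.3,0.48,0.75,0,0,-0.02],[0.3,0.48,0.95,0,0,-0.02],[0.3,0.48,0.96,0,0,-0.02]])

```text
clock: 23.4
tcp_pos: [0.3874, 0.1736, 0.1636]
ee_rot: [[-0.945, -0.327, 0.004], [-0.327, 0.945, -0.004], [-0.003, -0.005, -1.0]]
force: [0.7, -0.3, -0.8]
width: 0.997
```

Request:
apply_moves(targets=[[0,0,0,0,0,0],[0,0,0,0,0,0],[0,0,0,0,0,0],[0,0,0,0,0,0],[0,0,0,0,0,0],[0,0,0,0,0,0],[0,0,0,0,0,0],[0,0,-0.02,0,0,0]], grip=0)

```text
clock: 24.4
tcp_pos: [0.3871, 0.1735, 0.1654]
ee_rot: [[-0.945, -0.327, 0.003], [-0.327, 0.945, -0.004], [-0.002, -0.005, -1.0]]
force: [-0.4, -0.5, -2.5]
width: 0.128
```

Run:
```python
from h import *
sh()
im=bot.get_image("wrist"); cv2.imwrite("pics/w16.png",im[:,:,::-1])
plan((.475,.045,.265),173.8)
```

```text
t24.40 [0.3871 0.1735 0.1654] yaw -160.89 zax [ 0.003 -0.004 -1.   ] F [-0.4 -0.5 -2.5] w 10.9 j [ 0.24 -0.08  1.96 -0.    1.25 -1.66]
t24.45 p0 [0.3872 0.1735 0.1656] shift [-0.411 -1.506 -0.986] turn [-0.002  0.001  0.211] F [-0.3  0.9 -2.6] w 11.0
```

View pics/w16.png

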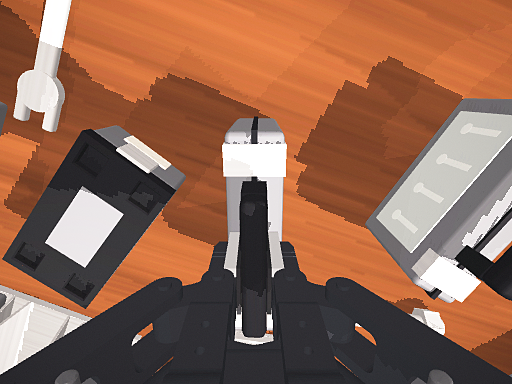

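Request:
apply_moves(targets=[[0,0,-0.18,0,0,0],[0,0,-0.36,0,0,0],[0,-0.1,-0.54,0,0,0.02],[-0.05,-0.25,-0.72,0,0,0.05],[-0.1,-0.4,-0.9,0,0,0.08],[-0.2,-0.6,-1,0,0,0.12],[-0.3,-0.8,-1,0,0,0.16],[-0.4,-1,-1,0,0,0.2]])

```text
clock: 25.45
tcp_pos: [0.458, 0.0916, 0.2663]
ee_rot: [[-0.996, 0.089, 0.003], [0.089, 0.996, -0.004], [-0.003, -0.004, -1.0]]
force: [0.4, 0.1, -3.2]
width: 0.127
```

Run:
```python
from h import *
sh()
plan((.54,.034,.265),173.8)
```

```text
t25.45 [0.458  0.0916 0.2663] yaw 174.88 zax [ 0.003 -0.004 -1.   ] F [ 0.4  0.1 -3.2] w 10.9 j [ 0.03 -0.06  1.73 -0.    1.47 -1.45]
t25.45 p0 [0.458  0.0916 0.2663] shift [-0.868 -0.5    0.018] turn [-0.002  0.002  0.009] F [ 0.4  0.1 -3.2] w 10.9
```

Request:
apply_moves(targets=[[-0.11,-0.08,0,0,0,0],[-0.22,-0.16,0,0,0,0],[-0.33,-0.24,0,0,0,0],[-0.44,-0.32,0,0,0,0.01],[-0.55,-0.4,0,0,0,0.01],[-0.66,-0.48,0,0,0,0.01],[-0.77,-0.5,0,0,0,0.01],[-0.87,-0.5,0,0,0,0.01]])

```text
clock: 26.45
tcp_pos: [0.541, 0.0339, 0.2668]
ee_rot: [[-0.994, 0.11, 0.003], [0.11, 0.994, -0.004], [-0.003, -0.003, -1.0]]
force: [-0.1, 0.3, -3.1]
width: 0.13
```

Run:
```python
from h import *
sh()
plan((.611,.0265,.173),173.8)
im=bot.get_image("wrist"); c=cam("wrist"); V=[(edges(im),c)]; cv2.imwrite("pics/w17.png",im[:,:,::-1])
draw(im,c,[("rk2",(.611,.0018,np.radians(-6.2)),0)],2,(100,80,500,380),"w17")
```

```text
t26.45 [0.541  0.0339 0.2668] yaw 173.67 zax [ 0.003 -0.004 -1.   ] F [-0.1  0.3 -3.1] w 11.1 j [-0.08  0.1   1.57 -0.    1.47 -1.54]
t26.45 p0 [0.541  0.0339 0.2668] shift [-0.701  0.007  0.94 ] turn [-0.002  0.002 -0.001] F [-0.1  0.3 -3.1] w 11.1
```

View pics/w17.png

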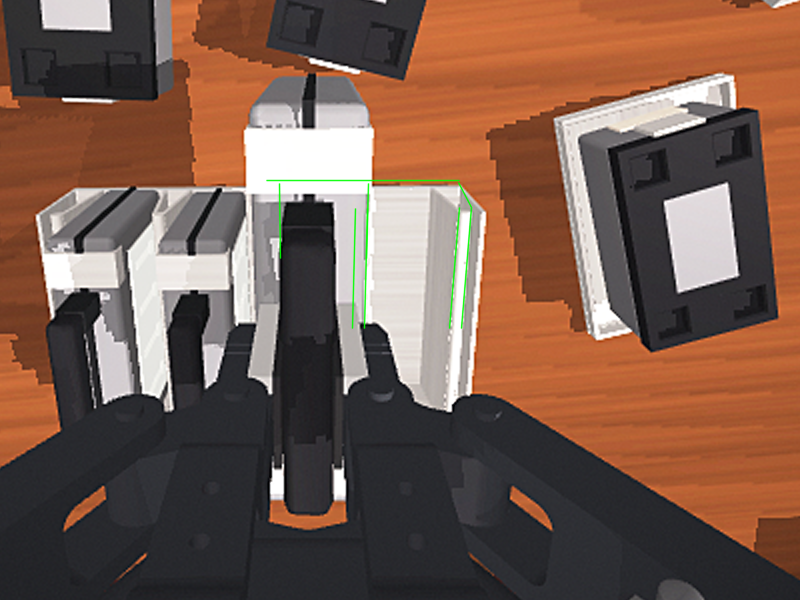

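Request:
apply_moves(targets=[[-0.25,0,0,0,0,0],[-0.5,0,0,0,0,0],[-0.7,0,0.1,0,0,0],[-0.7,0,0.3,0,0,0],[-0.7,0,0.5,0,0,0],[-0.7,0,0.7,0,0,0],[-0.7,0,0.85,0,0,0],[-0.7,0,0.94,0,0,0]])

```text
clock: 27.5
tcp_pos: [0.6116, 0.026, 0.1722]
ee_rot: [[-0.994, 0.11, 0.003], [0.11, 0.994, -0.004], [-0.003, -0.003, -1.0]]
force: [-0.2, 0.9, -2.9]
width: 0.128
```

Run:
```python
from h import *
sh()
im=bot.get_image("wrist"); cv2.imwrite("pics/w18.png",im[:,:,::-1])
```

```text
t27.50 [0.6116 0.026  0.1722] yaw 173.69 zax [ 0.003 -0.004 -1.   ] F [-0.2  0.9 -2.9] w 10.9 j [-0.08  0.3   1.53 -0.    1.31 -1.54]
```

View pics/w18.png

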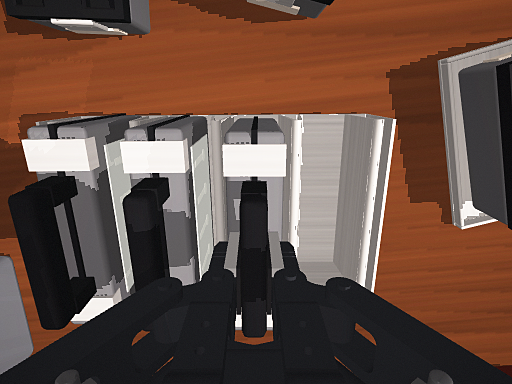

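Request:
apply_moves(targets=[[0,-0.01,0.01,0,0,0],[0,-0.01,0.01,0,0,0],[0,-0.01,0.01,0,0,0],[0,-0.01,0.01,0,0,0],[0,-0.01,0.01,0,0,0],[0,-0.01,0.01,0,0,0],[0,-0.01,0,0,0,0],[0,-0.01,-0.1,0,0,0]], grip=34)

```text
clock: 28.55
tcp_pos: [0.611, 0.025, 0.1812]
ee_rot: [[-0.994, 0.11, 0.001], [0.11, 0.994, -0.004], [-0.001, -0.004, -1.0]]
force: [-0.0, 0.3, 0.9]
width: 0.398
```

Request:
apply_moves(targets=[[0,0,-0.15,0,0,0],[0,0,-0.3,0,0,0],[0,0,-0.45,0,0,0],[0.15,0.1,-0.6,0,0,0],[0.35,0.3,-0.75,0,0,0],[0.55,0.5,-0.8,0,0,0],[0.75,0.7,-0.8,0,0,0],[0.95,0.9,-0.8,0,0,0]])

```text
clock: 29.55
tcp_pos: [0.5249, 0.1264, 0.2615]
ee_rot: [[-0.994, 0.11, 0.001], [0.11, 0.994, -0.003], [-0.002, -0.003, -1.0]]
force: [-0.0, -0.1, -0.5]
width: 0.401
```

Run:
```python
from h import *
sh()
plan((.328,.29,.26),168)
```

```text
t29.55 [0.5249 0.1264 0.2615] yaw 173.7 zax [ 0.001 -0.003 -1.   ] F [-0.  -0.1 -0.5] w 34.2 j [ 0.1   0.1   1.58 -0.    1.46 -1.37]
t29.55 p0 [0.5249 0.1264 0.2615] shift [2.137 1.41  0.007] turn [-0.002  0.001  0.047] F [-0.  -0.1 -0.5] w 34.2
```

Request:
apply_moves(targets=[[0.14,0.1,0,0,0,0.01],[0.28,0.2,0,0,0,0.02],[0.42,0.3,0,0,0,0.03],[0.56,0.4,0,0,0,0.04],[0.7,0.5,0,0,0,0.05],[0.84,0.6,0,0,0,0.05],[1,0.7,0,0,0,0.05],[1,0.7,0,0,0,0.05]], grip=85)

```text
clock: 30.55
tcp_pos: [0.4321, 0.2078, 0.2614]
ee_rot: [[-0.977, 0.211, 0.001], [0.211, 0.977, -0.003], [-0.002, -0.003, -1.0]]
force: [0.6, 0.5, 0.4]
width: 0.995
```

Request:
apply_moves(targets=[[0.12,0.1,0,0,0,0],[0.24,0.2,0,0,0,0],[0.36,0.3,0,0,0,0],[0.48,0.4,0,0,0,0],[0.6,0.5,0,0,0,0],[0.72,0.6,0,0,0,0],[0.8,0.7,0,0,0,0],[0.8,0.7,0,0,0,0]])

```text
clock: 31.55
tcp_pos: [0.3684, 0.2938, 0.261]
ee_rot: [[-0.978, 0.21, 0.001], [0.21, 0.978, -0.003], [-0.002, -0.003, -1.0]]
force: [-0.1, -0.4, 0.4]
width: 0.995
```

Run:
```python
from h import *
sh(); p=wfit("case",(.328,.292,np.radians(-12)),0,"w19")
plan((p[0],p[1],.165),np.degrees(p[2])+180)
```

```text
t31.55 [0.3684 0.2938 0.261 ] yaw 167.87 zax [ 0.001 -0.003 -1.   ] F [-0.1 -0.4  0.4] w 85.0 j [ 0.51 -0.05  1.73 -0.    1.46 -0.85]
w19 [0.3283 0.2955] -12.5 1.23
t31.60 p0 [0.3686 0.2934 0.261 ] shift [ 0.401 -0.062  0.959] turn [-0.001  0.001  0.003] F [ 0.3 -1.   0.1] w 84.7
```

View pics/w19.png

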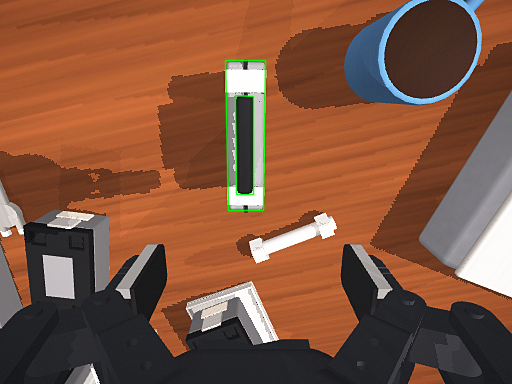

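Request:
apply_moves(targets=[[0.2,-0.03,0,0,0,0],[0.4,-0.06,0.1,0,0,0],[0.4,-0.06,0.25,0,0,0],[0.4,-0.06,0.4,0,0,0],[0.4,-0.06,0.55,0,0,0],[0.4,-0.06,0.7,0,0,0],[0.4,-0.06,0.85,0,0,0],[0.4,-0.06,0.95,0,0,0]])

```text
clock: 32.6
tcp_pos: [0.3283, 0.2955, 0.1648]
ee_rot: [[-0.978, 0.211, 0.001], [0.211, 0.978, -0.004], [-0.001, -0.004, -1.0]]
force: [-1.1, 0.0, -0.3]
width: 0.993
```

Request:
apply_moves(targets=[[0,0,0,0,0,0],[0,0,0,0,0,0],[0,0,0,0,0,0],[0,0,0,0,0,0],[0,0,0,0,0,0],[0,0,0,0,0,0],[0,0,0,0,0,0],[0,0,-0.02,0,0,0]], grip=0)

```text
clock: 33.6
tcp_pos: [0.3282, 0.2954, 0.1667]
ee_rot: [[-0.978, 0.211, 0.0], [0.211, 0.978, -0.004], [-0.001, -0.004, -1.0]]
force: [-0.5, 0.2, -3.7]
width: 0.129
```

Run:
```python
from h import *
sh()
im=bot.get_image("wrist"); cv2.imwrite("pics/w20.png",im[:,:,::-1])
plan((.5,.09,.265),173.8)
```

```text
t33.60 [0.3282 0.2954 0.1667] yaw 167.84 zax [ 0.    -0.004 -1.   ] F [-0.5  0.2 -3.7] w 11.0 j [ 0.56 -0.04  1.92 -0.    1.26 -0.8 ]
t33.65 p0 [0.3283 0.2955 0.1669] shift [-2.113 -1.651 -0.972] turn [-0.002  0.001 -0.05 ] F [ 0.3 -0.5 -3.5] w 10.9
```

View pics/w20.png

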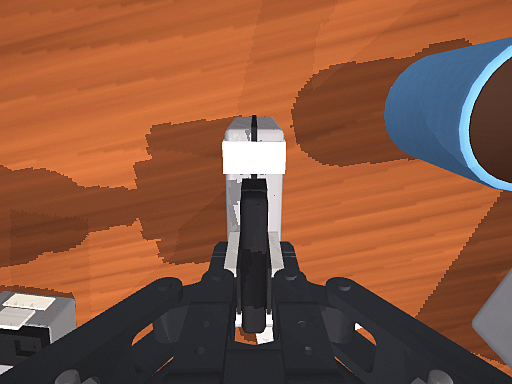

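Request:
apply_moves(targets=[[0,0,-0.18,0,0,0],[0,0,-0.36,0,0,0],[-0.1,-0.08,-0.54,0,0,0],[-0.25,-0.2,-0.72,0,0,-0.01],[-0.4,-0.32,-0.9,0,0,-0.02],[-0.6,-0.45,-1,0,0,-0.03],[-0.8,-0.6,-1,0,0,-0.04],[-1,-0.75,-1,0,0,-0.05]])

```text
clock: 34.65
tcp_pos: [0.4105, 0.2008, 0.2672]
ee_rot: [[-0.994, 0.107, 0.0], [0.107, 0.994, -0.004], [-0.001, -0.004, -1.0]]
force: [-0.4, 0.3, -3.8]
width: 0.128
```

Request:
apply_moves(targets=[[-0.12,-0.1,0,0,0,0],[-0.25,-0.2,0,0,0,0],[-0.38,-0.32,0,0,0,0],[-0.5,-0.44,0,0,0,0],[-0.63,-0.56,0,0,0,0],[-0.75,-0.68,0,0,0,0],[-0.9,-0.8,0,0,0,0],[-1,-0.8,0,0,0,0]])

```text
clock: 35.65
tcp_pos: [0.5024, 0.1097, 0.2675]
ee_rot: [[-0.994, 0.108, 0.0], [0.108, 0.994, -0.004], [-0.001, -0.004, -1.0]]
force: [-0.1, 0.5, -3.9]
width: 0.133
```

Run:
```python
from h import *
sh()
plan((.6165,.0765,.2665),173.8)
im=bot.get_image("wrist"); c=cam("wrist"); V=[(edges(im),c)]
draw(im,c,[("rk2",(.611,.0018,np.radians(-6.2)),0)],2,(100,80,500,380),"w21")
```

```text
t35.65 [0.5024 0.1097 0.2675] yaw 173.81 zax [ 0.    -0.004 -1.   ] F [-0.1  0.5 -3.9] w 11.3 j [ 0.07  0.04  1.63 -0.    1.47 -1.4 ]
t35.65 p0 [0.5024 0.1097 0.2675] shift [-1.17  -0.207  0.012] turn [-0.002  0.     0.   ] F [-0.1  0.5 -3.9] w 11.3
```

View pics/w21.png

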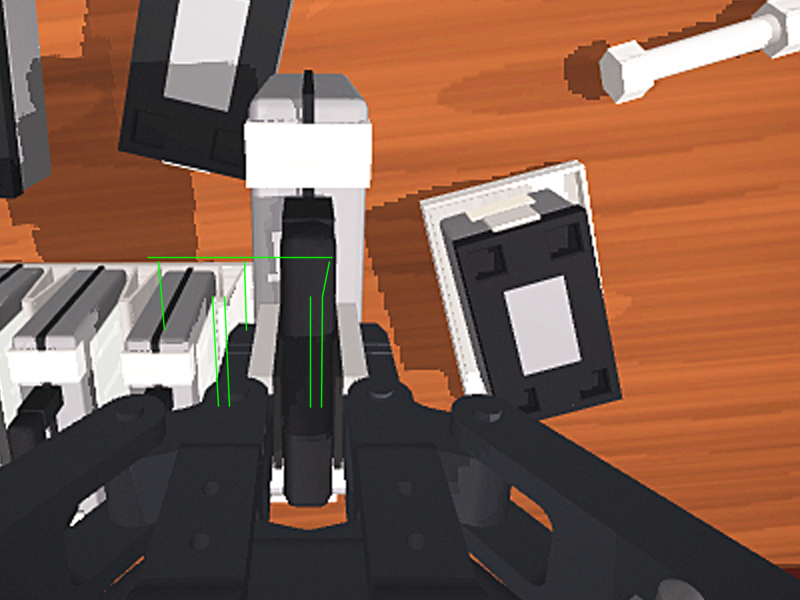

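Request:
apply_moves(targets=[[-0.15,-0.05,0,0,0,0],[-0.3,-0.1,0,0,0,0],[-0.45,-0.15,0,0,0,0],[-0.6,-0.2,0,0,0,0],[-0.75,-0.21,0,0,0,0],[-0.9,-0.21,0,0,0,0],[-1,-0.21,0,0,0,0],[-1,-0.21,0.05,0,0,0]])

```text
clock: 36.7
tcp_pos: [0.6008, 0.0784, 0.2624]
ee_rot: [[-0.994, 0.108, 0.001], [0.108, 0.994, -0.004], [-0.001, -0.004, -1.0]]
force: [0.2, -0.2, -3.5]
width: 0.129
```

Run:
```python
from h import *
sh()
plan((.6165,.0758,.174),173.8)
im=bot.get_image("wrist"); c=cam("wrist")
draw(im,c,[("rk2",(.611,.0018,np.radians(-6.2)),0)],2,(100,80,500,380),"w22")
```

```text
t36.70 [0.6008 0.0784 0.2624] yaw 173.82 zax [ 0.001 -0.004 -1.   ] F [ 0.2 -0.2 -3.5] w 11.0 j [ 0.    0.23  1.43 -0.    1.48 -1.46]
t36.70 p0 [0.6008 0.0784 0.2624] shift [-0.158 -0.006  0.884] turn [-0.002  0.001  0.   ] F [ 0.2 -0.2 -3.5] w 11.0
```

View pics/w22.png

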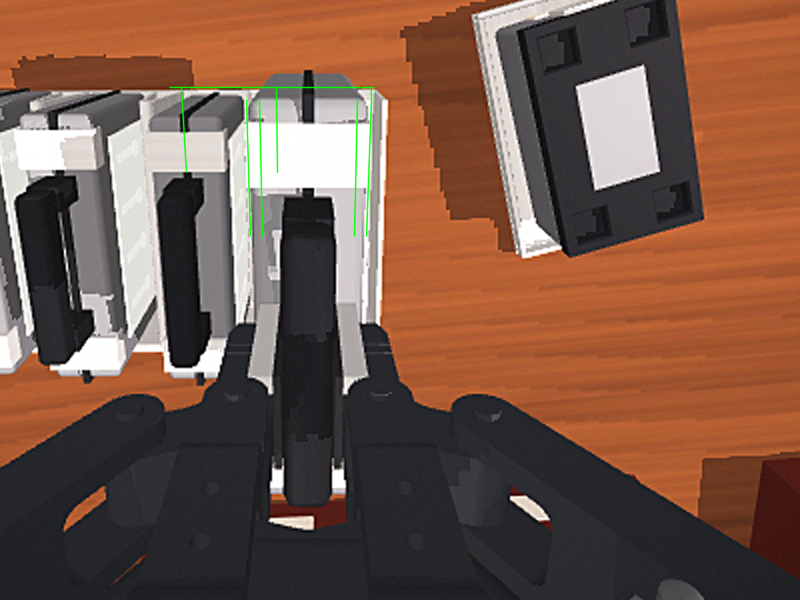

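Request:
apply_moves(targets=[[-0.1,-0.01,0.05,0,0,0],[-0.16,-0.01,0.15,0,0,0],[-0.16,-0.01,0.3,0,0,0],[-0.16,-0.01,0.45,0,0,0],[-0.16,-0.01,0.6,0,0,0],[-0.16,-0.01,0.75,0,0,0],[-0.16,-0.01,0.85,0,0,0],[-0.16,-0.01,0.88,0,0,0]])

```text
clock: 37.75
tcp_pos: [0.6158, 0.0756, 0.1729]
ee_rot: [[-0.994, 0.107, -0.001], [0.107, 0.994, -0.004], [0.001, -0.004, -1.0]]
force: [-0.6, 0.9, -2.4]
width: 0.123
```

Run:
```python
from h import *
sh()
im=bot.get_image("wrist"); cv2.imwrite("pics/w23.png",im[:,:,::-1])
```

```text
t37.75 [0.6158 0.0756 0.1729] yaw 173.83 zax [-0.001 -0.004 -1.   ] F [-0.6  0.9 -2.4] w 10.5 j [-0.    0.32  1.5  -0.    1.32 -1.46]
```

View pics/w23.png

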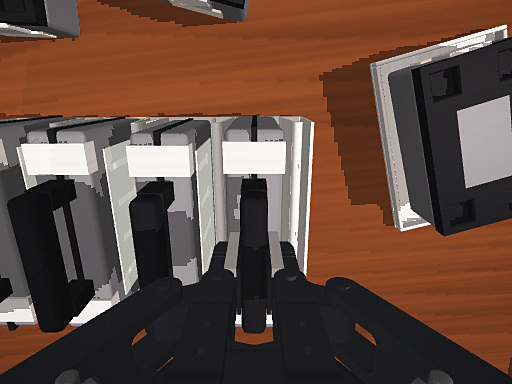

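Request:
apply_moves(targets=[[0,0,0.01,0,0,0],[0,0,0.01,0,0,0],[0,0,0.01,0,0,0],[0,0,0.01,0,0,0],[0,0,0.01,0,0,0],[0,0,0.01,0,0,0],[0,0,0,0,0,0],[0,0,-0.1,0,0,0]], grip=34)

```text
clock: 38.8
tcp_pos: [0.6156, 0.0756, 0.1828]
ee_rot: [[-0.994, 0.107, -0.002], [0.107, 0.994, -0.004], [0.002, -0.004, -1.0]]
force: [-0.7, -0.1, -0.0]
width: 0.396
```

Request:
apply_moves(targets=[[0,0,-0.15,0,0,0],[0,0,-0.3,0,0,0],[0,0,-0.45,0,0,0],[0.15,0,-0.6,0,0,0.02],[0.35,0,-0.7,0,0,0.04],[0.55,0,-0.75,0,0,0.06],[0.75,0,-0.75,0,0,0.08],[1,0,-0.75,0,0,0.1]])

```text
clock: 39.8
tcp_pos: [0.5158, 0.0866, 0.2588]
ee_rot: [[-0.95, 0.313, -0.001], [0.313, 0.95, -0.004], [0.0, -0.004, -1.0]]
force: [1.0, -0.1, -0.0]
width: 0.401
```

Run:
```python
from h import *
sh()
im=bot.get_image("wrist"); c=cam("wrist"); V=[(edges(im),c)]; its=[]
for n,m,g,z in (("b1","box",(.430,-.056,-.15),0),("b2","box",(.430,.071,-.34),0),("base","box",(.5845,.22,.2),.003)):
    p,f=fit(m,V,g,z,8.); print(n,p[:2].round(4),np.degrees(p[2]).round(1),round(f,2)); its.append((m,p,z))
draw(im,c,its,1,None,"w24")
im=bot.get_image("top"); cv2.imwrite("pics/t24.png",im[:,:,::-1])
print([(np.round(d["at"],3).tolist(),round(d["p"],2)) for d in bot.look_for("box_a","wrist")])
p=its[1][1]; plan((p[0],p[1],.2),180+np.degrees(p[2]))
```

```text
t39.80 [0.5158 0.0866 0.2588] yaw 161.75 zax [-0.001 -0.004 -1.   ] F [ 1.  -0.1 -0. ] w 34.2 j [ 0.02  0.06  1.63 -0.    1.45 -1.23]
b1 [ 0.4275 -0.0529] -8.4 2.49
b2 [0.4277 0.0719] -19.9 0.12
base [0.5811 0.2212] 11.4 0.03
[([0.421, 0.068, 0.055], 0.95), ([0.422, -0.047, 0.054], 0.77), ([0.557, 0.049, 0.032], 0.38)]
t39.95 p0 [0.5159 0.0867 0.2591] shift [ 0.792 -0.413  0.592] turn [-0.002  0.     0.014] F [ 0.2 -0.2 -0.1] w 34.3
```

View pics/w24.png

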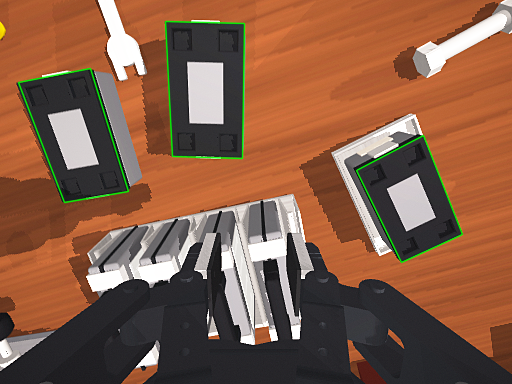

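View pics/t24.png

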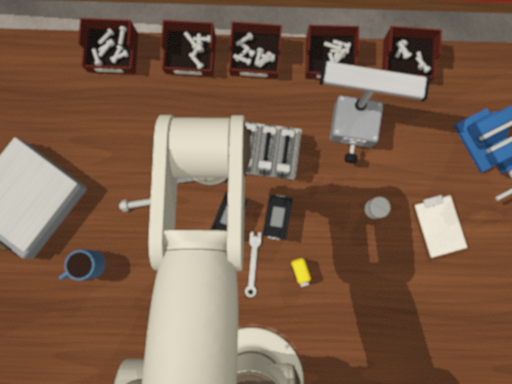

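Request:
apply_moves(targets=[[0.13,-0.06,0.08,0,0,0],[0.26,-0.12,0.16,0,0,0.01],[0.4,-0.2,0.25,0,0,0.01],[0.53,-0.27,0.35,0,0,0.01],[0.66,-0.34,0.45,0,0,0.01],[0.79,-0.41,0.55,0,0,0.01],[0.79,-0.41,0.6,0,0,0.01],[0.79,-0.41,0.6,0,0,0.01]], grip=85)

```text
clock: 40.95
tcp_pos: [0.4288, 0.0721, 0.1995]
ee_rot: [[-0.944, 0.331, -0.001], [0.331, 0.944, -0.004], [-0.001, -0.004, -1.0]]
force: [-0.7, 0.6, 0.8]
width: 0.997
```

Run:
```python
from h import *
sh(); p=wfit("box",(.429,.0715,-.35),0,"w25")
plan((p[0],p[1],.089),180+np.degrees(p[2]))
```

```text
t40.95 [0.4288 0.0721 0.1995] yaw 160.66 zax [-0.001 -0.004 -1.   ] F [-0.7  0.6  0.8] w 85.1 j [-0.01 -0.08  1.89 -0.    1.33 -1.24]
w25 [0.4304 0.071 ] -19.6 0.09
t41.00 p0 [0.4288 0.0722 0.1996] shift [-0.017 -0.002  1.106] turn [-0.002  0.     0.003] F [ 0.6 -0.3 -0.2] w 84.7
```

View pics/w25.png

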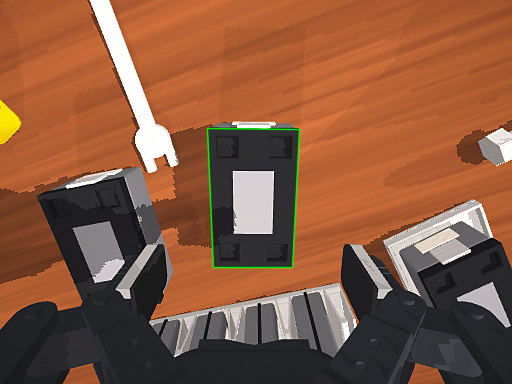

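Run:
```python
from h import *
R=Rt(160.4)
for x in(-.055,.055):
  for y in(-.032,.032):
    w=Rz(np.radians(-8.4))@[x,y,0]+[.4295,-.0545,0]
    print((R.T@(w-[.4304,.071,0])).round(4))
```

```text
[ 0.0065 -0.1606  0.    ]
[ 0.0189 -0.0978  0.    ]
[-0.1014 -0.1392  0.    ]
[-0.089  -0.0765  0.    ]
```

Request:
apply_moves(targets=[[-0.02,0,0.15,0,0,0],[-0.02,0,0.3,0,0,0],[-0.02,0,0.45,0,0,0],[-0.02,0,0.6,0,0,0],[-0.02,0,0.75,0,0,0],[-0.02,0,0.9,0,0,0],[-0.02,0,1,0,0,0],[-0.02,0,1,0,0,0]])

```text
clock: 42.0
tcp_pos: [0.4304, 0.0711, 0.099]
ee_rot: [[-0.944, 0.331, -0.002], [0.331, 0.944, -0.004], [0.0, -0.004, -1.0]]
force: [-0.3, 0.3, 0.6]
width: 0.993
```

Request:
apply_moves(targets=[[0,0,0.05,0,0,0],[0,0,0.11,0,0,0],[0,0,0.11,0,0,0],[0,0,0.11,0,0,0],[0,0,0.11,0,0,0],[0,0,0.11,0,0,0],[0,0,0.11,0,0,0],[0,0,0.11,0,0,0]], grip=50)

```text
clock: 43.0
tcp_pos: [0.432, 0.0715, 0.0903]
ee_rot: [[-0.944, 0.331, 0.003], [0.331, 0.944, -0.003], [-0.004, -0.002, -1.0]]
force: [-7.0, 5.8, 37.3]
width: 0.742
```

Run:
```python
from h import *
sh(); p=wfit("box",(.4304,.071,-.345),0,"w26")
o=bot.get_obs(); print("tool-frame offset",(np.array(o["ee_rot"]).T@(np.array([p[0],p[1],o["tcp_pos"][2]])-o["tcp_pos"])).round(4))
```

```text
t43.00 [0.432  0.0715 0.0903] yaw 160.66 zax [ 0.003 -0.003 -1.   ] F [-7.   5.8 37.3] w 63.4 j [-0.01  0.05  2.01 -0.    1.08 -1.24]
w26 [0.4298 0.0726] -19.6 29.93
tool-frame offset [ 0.0025  0.0003 -0.    ]
```

View pics/w26.png

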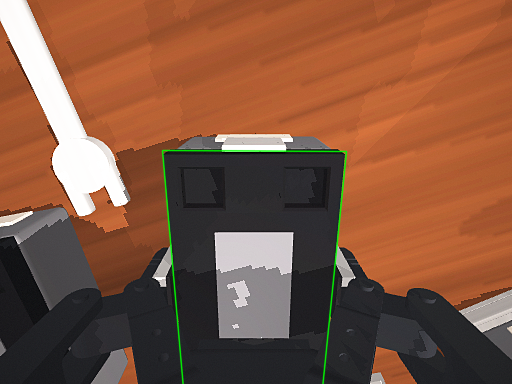

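Request:
apply_moves(targets=[[0,0,-0.02,0,0,0],[0,0,-0.1,0,0,0],[0,0,-0.2,0,0,0],[0,0,-0.35,0,0,0],[0,0,-0.5,0,0,0],[0,0,-0.65,0,0,0],[0,0,-0.8,0,0,0],[0,0,-0.9,0,0,0]])

```text
clock: 44.05
tcp_pos: [0.4319, 0.0718, 0.1814]
ee_rot: [[-0.944, 0.331, 0.004], [0.331, 0.944, -0.003], [-0.005, -0.001, -1.0]]
force: [-0.4, -0.3, -3.7]
width: 0.739
```

```bash
cat >> h.py <<'E'
def held(name,dz=.089,g=None):
    "fit held box; box origin at TCP z - dz; returns tool-frame x,y offset and yaw offset deg"
    o=bot.get_obs(); R=np.array(o["ee_rot"]); t=np.array(o["tcp_pos"]); yaw=np.arctan2(-R[1,0],-R[0,0])
    im=bot.get_image("wrist"); c=cam("wrist"); V=[(edges(im)[:2*290],c)]
    V=[(np.vstack([edges(im)]),c)]
    M["hb"]=[((.055,-.032,.055),(.055,.032,.055)) if False else ((-.055,-.032,.055),(-.055,.032,.055)),((-.055,-.032,.055),(-.01,-.032,.055)),((-.055,.032,.055),(-.01,.032,.055))]
    p,f=fit("hb",V,(t[0],t[1],yaw),t[2]-dz,6.)
    off=R.T@(np.array([p[0],p[1],t[2]])-t); print("held off mm",(off*1000).round(1),"dyaw",np.degrees(p[2]-yaw).round(2),"f",round(f,2))
    draw(im,c,[("box",p,t[2]-dz)],1,None,name)
E
python3 - <<'E'
from h import *
sh(); held("w27")
E
```

```text
t44.05 [0.4319 0.0718 0.1814] yaw 160.67 zax [ 0.004 -0.003 -1.   ] F [-0.4 -0.3 -3.7] w 63.1 j [-0.01 -0.06  1.91 -0.    1.29 -1.24]
held off mm [ 1.   0.6 -0. ] dyaw 0.08 f 0.61
```

View pics/w27.png

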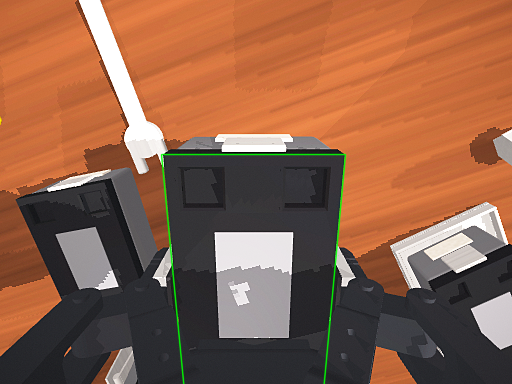

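Request:
apply_moves(targets=[[0,0.12,-0.02,0,0,-0.02],[0,0.25,-0.05,0,0,-0.05],[0,0.38,-0.08,0,0,-0.09],[0,0.5,-0.1,0,0,-0.13],[0,0.62,-0.1,0,0,-0.17],[0,0.75,-0.1,0,0,-0.21],[0,0.85,-0.1,0,0,-0.25],[0,0.85,-0.1,0,0,-0.257]])

```text
clock: 45.1
tcp_pos: [0.4603, 0.1531, 0.1918]
ee_rot: [[-0.979, -0.203, 0.004], [-0.203, 0.979, -0.003], [-0.003, -0.004, -1.0]]
force: [-0.3, -0.5, -2.8]
width: 0.74
```

```bash
cat >> h.py <<'E'
def base(name,g=(.583,.2205,.2),z=.003):
    im=bot.get_image("wrist"); c=cam("wrist"); V=[(edges(im),c)]
    cv2.imwrite(f"pics/{name}_raw.png",im[:,:,::-1])
    p,f=fit("box",V,g,z,6.); print("base",p[:2].round(4),np.degrees(p[2]).round(2),round(f,2)); draw(im,c,[("box",p,z)],1,None,name); return p
E
python3 - <<'E'
from h import *
sh(); base("w28"); held("w28b",.0903); plan((.49,.225,.19),191.5)
E
```

```text
t45.10 [0.4603 0.1531 0.1918] yaw -168.28 zax [ 0.004 -0.003 -1.   ] F [-0.3 -0.5 -2.8] w 63.2 j [ 0.16  0.03  1.8  -0.    1.31 -1.61]
base [0.5962 0.2079] 12.34 25.61
held off mm [ 1.1 -0.2 -0. ] dyaw 0.0 f 0.26
t45.20 p0 [0.4601 0.1523 0.1919] shift [-0.438  0.652  0.018] turn [-0.002  0.002  0.   ] F [-0.1  0.  -2.9] w 63.4
```

View pics/w28.png

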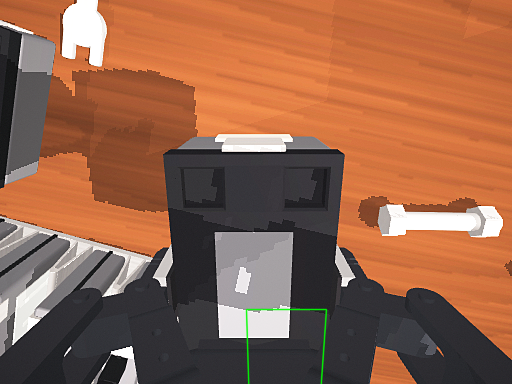

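Request:
apply_moves(targets=[[-0.1,0.12,0,0,0,0],[-0.2,0.25,-0.05,0,0,0],[-0.3,0.36,-0.1,0,0,0],[-0.4,0.48,-0.15,0,0,0],[-0.5,0.6,-0.2,0,0,0],[-0.6,0.72,-0.25,0,0,0],[-0.7,0.85,-0.3,0,0,0],[-0.75,0.95,-0.3,0,0,0]])

```text
clock: 46.2
tcp_pos: [0.515, 0.2615, 0.2222]
ee_rot: [[-0.98, -0.2, 0.005], [-0.2, 0.98, -0.003], [-0.004, -0.004, -1.0]]
force: [0.7, 0.5, -2.5]
width: 0.741
```

Request:
apply_moves(targets=[[-0.1,0.12,0,0,0,0],[-0.2,0.25,0,0,0,0],[-0.3,0.36,0,0,0,0],[-0.4,0.48,0,0,0,0],[-0.5,0.6,0,0,0,0],[-0.6,0.72,0,0,0,0],[-0.7,0.8,0,0,0,0],[-0.7,0.8,0,0,0,0]])

```text
clock: 47.2
tcp_pos: [0.568, 0.3544, 0.2218]
ee_rot: [[-0.98, -0.201, 0.005], [-0.201, 0.98, -0.003], [-0.004, -0.004, -1.0]]
force: [-0.2, -0.3, -3.4]
width: 0.746
```

Run:
```python
from h import *
sh(); base("w29"); held("w29b",.0903)
```

```text
t47.20 [0.568  0.3544 0.2218] yaw -168.43 zax [ 0.005 -0.003 -1.   ] F [-0.2 -0.3 -3.4] w 63.7 j [ 0.44  0.38  1.31 -0.    1.44 -1.33]
base [0.5826 0.2226] 11.68 2.86
held off mm [ 2.7 -0.3 -0. ] dyaw -0.07 f 0.77
```

View pics/w29.png

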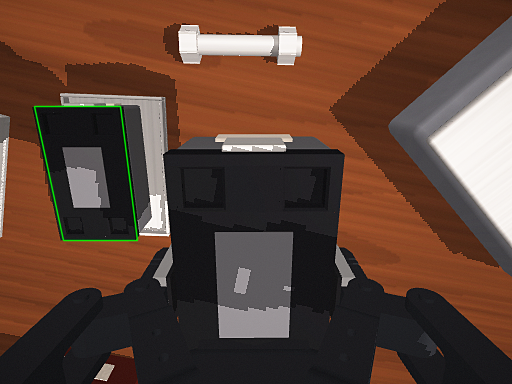

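Request:
apply_moves(targets=[[0.02,-0.14,0,0,0,0],[0.04,-0.28,0,0,0,0],[0.06,-0.42,0,0,0,0],[0.08,-0.56,0.05,0,0,0],[0.1,-0.7,0.1,0,0,0],[0.11,-0.84,0.15,0,0,0],[0.11,-0.98,0.2,-0.002,0.002,0],[0.11,-1,0.2,-0.002,0.002,0]])

```text
clock: 48.3
tcp_pos: [0.5771, 0.2524, 0.2018]
ee_rot: [[-0.98, -0.199, -0.001], [-0.199, 0.98, -0.0], [0.001, 0.0, -1.0]]
force: [0.4, 0.7, -3.0]
width: 0.74
```

Run:
```python
from h import *
sh(); held("w30",.0903); plan((.5837,.2218,.152),191.5)
```

```text
t48.30 [0.5771 0.2524 0.2018] yaw -168.51 zax [-0.001 -0.    -1.   ] F [ 0.4  0.7 -3. ] w 63.2 j [ 0.29  0.32  1.44  0.    1.38 -1.48]
held off mm [1.  0.5 0. ] dyaw -0.08 f 0.18
t48.35 p0 [0.5771 0.2528 0.2022] shift [-0.003 -0.317  0.502] turn [ 0. -0.  0.] F [ 0.7 -0.6 -2.7] w 62.8
```

View pics/w30.png

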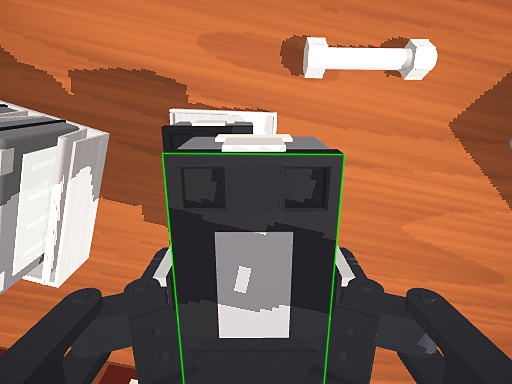

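Request:
apply_moves(targets=[[0,-0.1,0,0,0,0],[0,-0.2,0,0,0,0],[0,-0.3,0.05,0,0,0],[0,-0.315,0.15,0,0,0],[0,-0.315,0.25,0,0,0],[0,-0.315,0.35,0,0,0],[0,-0.315,0.45,0,0,0],[0,-0.315,0.48,0,0,0]])

```text
clock: 49.35
tcp_pos: [0.5831, 0.222, 0.1532]
ee_rot: [[-0.98, -0.2, -0.002], [-0.2, 0.98, -0.0], [0.002, 0.0, -1.0]]
force: [-0.8, -0.4, -2.6]
width: 0.738
```

Run:
```python
from h import *
sh(); plan((.5832,.2217,.1425),191.5)
im=bot.get_image("wrist"); cv2.imwrite("pics/w31.png",cv2.resize(im[:260,100:420,::-1],None,fx=2.4,fy=2.4,interpolation=cv2.INTER_CUBIC))
im=bot.get_image("side"); cv2.imwrite("pics/s31.png",cv2.resize(im[190:310,110:270,::-1],None,fx=4,fy=4,interpolation=cv2.INTER_CUBIC))
```

```text
t49.35 [0.5831 0.222  0.1532] yaw -168.49 zax [-0.002 -0.    -1.   ] F [-0.8 -0.4 -2.6] w 63.0 j [ 0.24  0.34  1.51  0.    1.29 -1.53]
t49.35 p0 [0.5831 0.222  0.1532] shift [-0.001 -0.004  0.107] turn [ 0.    -0.001  0.   ] F [-0.8 -0.4 -2.6] w 63.0
```

View pics/w31.png

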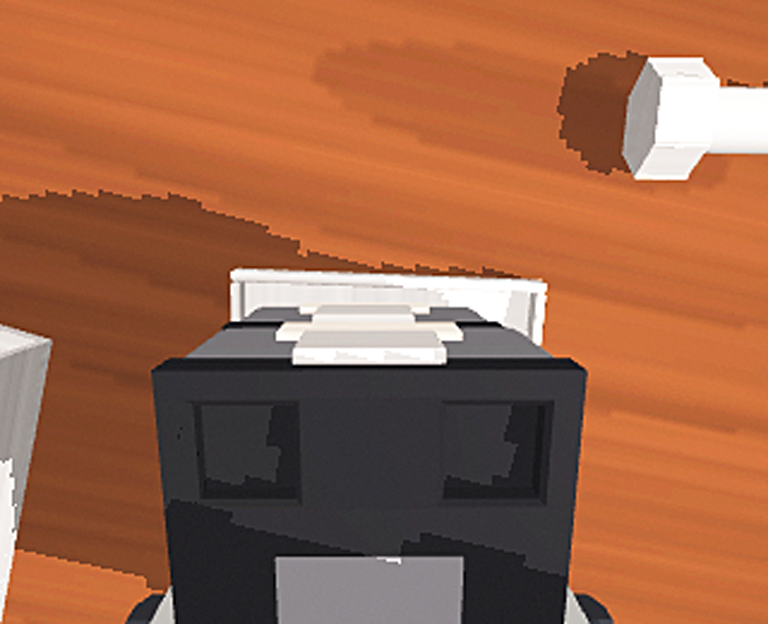

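View pics/s31.png

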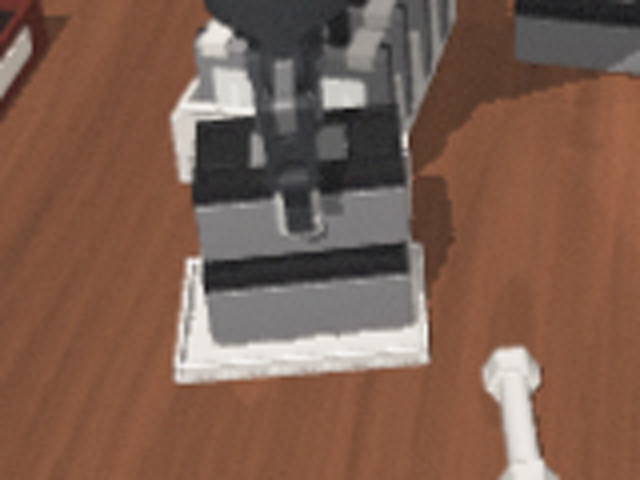

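Request:
apply_moves(targets=[[0,0,0.01,0,0,0],[0,0,0.02,0,0,0],[0,0,0.03,0,0,0],[0,0,0.04,0,0,0],[0,0,0.05,0,0,0],[0,0,0.06,0,0,0],[0,0,0.065,0,0,0],[0,0,0.065,0,0,0]])

```text
clock: 50.45
tcp_pos: [0.5832, 0.222, 0.1473]
ee_rot: [[-0.98, -0.2, -0.001], [-0.2, 0.98, 0.0], [0.001, 0.0, -1.0]]
force: [-0.7, -0.2, -2.4]
width: 0.741
```

Request:
apply_moves(targets=[[0,0,0.01,0,0,0],[0,0,0.02,0,0,0],[0,0,0.03,0,0,0],[0,0,0.035,0,0,0],[0,0,0.04,0,0,0],[0,0,0.045,0,0,0],[0,0,0.05,0,0,0],[0,0,0.05,0,0,0]])

```text
clock: 51.45
tcp_pos: [0.5833, 0.2221, 0.1426]
ee_rot: [[-0.98, -0.2, -0.001], [-0.2, 0.98, 0.0], [0.001, 0.0, -1.0]]
force: [-2.0, 0.1, 2.1]
width: 0.739
```

Request:
apply_moves(targets=[[0,0,0.005,0,0,0],[0,0,0.005,0,0,0],[0,0,0.005,0,0,0],[0,0,0.005,0,0,0],[0,0,0.005,0,0,0],[0,0,-0.15,0,0,0],[0,0,-0.35,0,0,0],[0,0,-0.5,0,0,0]], grip=85)

```text
clock: 52.45
tcp_pos: [0.5836, 0.2221, 0.1945]
ee_rot: [[-0.98, -0.2, 0.001], [-0.2, 0.98, 0.0], [-0.001, 0.0, -1.0]]
force: [-0.2, 0.9, 0.5]
width: 0.997
```

Run:
```python
from h import *
sh(); p=base("w32",(.582,.2215,.2),.052)
im=bot.get_image("side"); cv2.imwrite("pics/s32.png",cv2.resize(im[190:310,110:270,::-1],None,fx=4,fy=4,interpolation=cv2.INTER_CUBIC))
```

```text
t52.45 [0.5836 0.2221 0.1945] yaw -168.49 zax [ 0.001  0.    -1.   ] F [-0.2  0.9  0.5] w 85.1 j [ 0.24  0.31  1.47  0.    1.36 -1.53]
base [0.5831 0.2222] 11.56 0.44
```

View pics/w32.png

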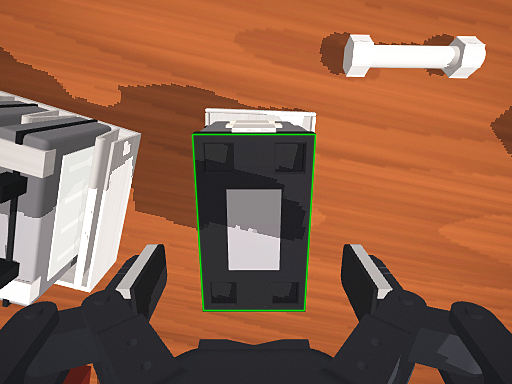

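View pics/s32.png

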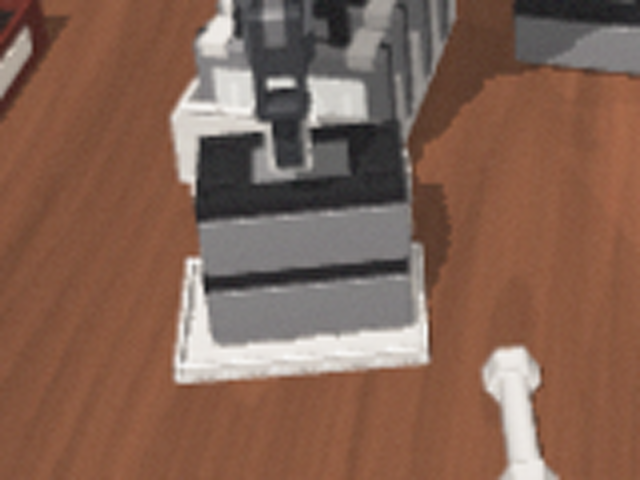

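Request:
apply_moves(targets=[[0.1,0,-0.2,0,0,0.02],[0.25,0,-0.35,0,0,0.04],[0.4,-0.08,-0.5,0,0,0.06],[0.55,-0.16,-0.5,0,0,0.08],[0.7,-0.24,-0.5,0,0,0.1],[0.85,-0.32,-0.5,0,0,0.12],[1,-0.4,-0.5,0,0,0.14],[1,-0.5,-0.5,0,0,0.166]])

```text
clock: 53.55
tcp_pos: [0.4952, 0.1526, 0.2449]
ee_rot: [[-0.989, 0.149, 0.003], [0.149, 0.989, 0.001], [-0.002, 0.001, -1.0]]
force: [-0.1, 0.5, 0.6]
width: 0.998
```

Run:
```python
from h import *
sh(); plan((.43,-.055,.2),171.6)
im=bot.get_image("wrist"); cv2.imwrite("pics/w33.png",im[:,:,::-1])
```

```text
t53.55 [0.4952 0.1526 0.2449] yaw 171.43 zax [ 0.003  0.001 -1.   ] F [-0.1  0.5  0.6] w 85.2 j [ 0.15  0.06  1.66  0.    1.42 -1.27]
t53.55 p0 [0.4952 0.1526 0.2449] shift [ 0.336 -2.151  0.445] turn [ 0.001  0.001 -0.001] F [-0.1  0.5  0.6] w 85.2
```

View pics/w33.png

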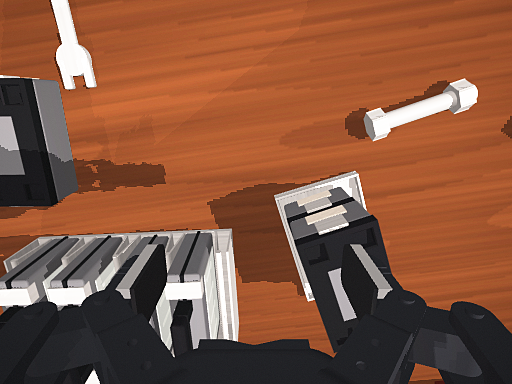

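Request:
apply_moves(targets=[[0.04,-0.14,0,0,0,0],[0.08,-0.28,0,0,0,0],[0.12,-0.42,0,0,0,0],[0.16,-0.56,0,0,0,0],[0.2,-0.7,0,0,0,0],[0.22,-0.84,0,0,0,0],[0.24,-0.98,0,0,0,0],[0.24,-1,0,0,0,0]])

```text
clock: 54.6
tcp_pos: [0.4568, 0.0558, 0.2448]
ee_rot: [[-0.988, 0.154, 0.003], [0.154, 0.988, 0.001], [-0.003, 0.001, -1.0]]
force: [-0.4, -0.3, -0.0]
width: 0.995
```

Request:
apply_moves(targets=[[0.02,-0.14,0.05,0,0,0],[0.04,-0.28,0.1,0,0,0],[0.06,-0.42,0.15,0,0,0],[0.08,-0.56,0.2,0,0,0],[0.1,-0.7,0.25,0,0,0],[0.1,-0.84,0.3,0,0,0],[0.1,-0.98,0.3,0,0,0],[0.1,-1,0.3,0,0,0]])

```text
clock: 55.6
tcp_pos: [0.4317, -0.0424, 0.2148]
ee_rot: [[-0.988, 0.155, 0.003], [0.155, 0.988, 0.0], [-0.003, 0.001, -1.0]]
force: [0.3, 0.4, 0.3]
width: 0.996
```

Run:
```python
from h import *
sh(); p=wfit("box",(.43,-.055,-.146),0,"w34")
plan((p[0],p[1],.091),180+np.degrees(p[2]))
```

```text
t55.60 [ 0.4317 -0.0424  0.2148] yaw 171.09 zax [ 0.003  0.    -1.   ] F [0.3 0.4 0.3] w 85.1 j [-0.28 -0.1   1.88  0.    1.36 -1.69]
w34 [ 0.4302 -0.0558] -8.2 0.08
t55.65 p0 [ 0.4317 -0.0421  0.2149] shift [-0.002 -0.138  1.238] turn [ 0.     0.002 -0.006] F [-0.1  0.1 -0.3] w 84.9
```

View pics/w34.png

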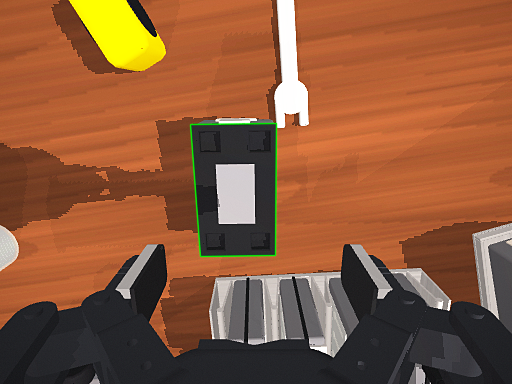

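Request:
apply_moves(targets=[[0,-0.1,0.05,0,0,0],[0,-0.138,0.2,0,0,-0.006],[0,-0.138,0.35,0,0,-0.006],[0,-0.138,0.5,0,0,-0.006],[0,-0.138,0.65,0,0,-0.006],[0,-0.138,0.8,0,0,-0.006],[0,-0.138,0.95,0,0.002,-0.006],[0,-0.138,1,0,0.002,-0.006]])

```text
clock: 56.65
tcp_pos: [0.4297, -0.0556, 0.1137]
ee_rot: [[-0.99, 0.142, -0.002], [0.142, 0.99, 0.001], [0.002, 0.001, -1.0]]
force: [-0.3, 0.8, 0.5]
width: 0.995
```

Request:
apply_moves(targets=[[0,0,0.12,0,0,0],[0,0,0.22,0,0,0],[0,0,0.24,0,0,0],[0,0,0.24,0,0,0],[0,0,0.22,0,0,0],[0,0,0.22,0,0,0],[0,0,0.22,0,0,0],[0,0,0.22,0,0,0]], grip=50)

```text
clock: 57.65
tcp_pos: [0.4312, -0.0554, 0.0934]
ee_rot: [[-0.99, 0.142, 0.002], [0.142, 0.99, 0.002], [-0.002, 0.002, -1.0]]
force: [-0.5, 10.0, 29.2]
width: 0.74
```

Run:
```python
from h import *
sh(); held("w35",.0925)
```

```text
t57.65 [ 0.4312 -0.0554  0.0934] yaw 171.82 zax [ 0.002  0.002 -1.   ] F [-0.5 10.  29.2] w 63.2 j [-0.31  0.04  2.02  0.    1.09 -1.74]
held off mm [ 1.1  0.5 -0. ] dyaw 0.08 f 0.81
```

View pics/w35.png

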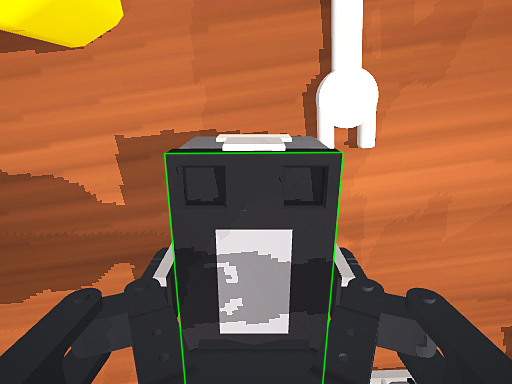

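Request:
apply_moves(targets=[[0,0,-0.03,0,0,0],[0,0,-0.15,0,0,0],[0,0,-0.3,0,0,0],[0,0.1,-0.45,0,0,0],[0,0.25,-0.6,0,0,0],[0,0.4,-0.75,0,0,0],[0,0.6,-0.9,0,0,0],[0,0.8,-1,0,0,0]])

```text
clock: 58.7
tcp_pos: [0.4425, 0.0252, 0.1948]
ee_rot: [[-0.99, 0.142, 0.003], [0.142, 0.99, 0.002], [-0.003, 0.002, -1.0]]
force: [0.5, -0.3, -3.8]
width: 0.74
```

Request:
apply_moves(targets=[[0,0.12,-0.1,0,0,0],[0,0.25,-0.2,0,0,0],[0,0.38,-0.3,0,0,0],[0,0.5,-0.4,0,0,-0.03],[0,0.63,-0.45,0,0,-0.06],[0,0.76,-0.45,0,0,-0.1],[0,0.9,-0.45,0,0,-0.14],[0,1,-0.45,0,0,-0.165]])

```text
clock: 59.7
tcp_pos: [0.4566, 0.1249, 0.24]
ee_rot: [[-0.979, -0.206, 0.003], [-0.206, 0.979, 0.002], [-0.003, 0.001, -1.0]]
force: [-0.3, -0.1, -3.7]
width: 0.74
```

Run:
```python
from h import *
sh(); held("w36",.0934); plan((.5835,.222,.235),191.5)
```

```text
t59.70 [0.4566 0.1249 0.24  ] yaw -168.11 zax [ 0.003  0.002 -1.   ] F [-0.3 -0.1 -3.7] w 63.2 j [ 0.1  -0.03  1.76  0.    1.41 -1.68]
held off mm [ 1.7  0.9 -0. ] dyaw 0.19 f 0.91
t59.75 p0 [0.4566 0.1256 0.2399] shift [-1.441  0.679  0.055] turn [0.001 0.002 0.004] F [-0.9  0.9 -4.7] w 62.8
```

Request:
apply_moves(targets=[[-0.08,0.08,0,0,0,0],[-0.18,0.16,0,0,0,0],[-0.3,0.24,0,0,0,0],[-0.42,0.32,0,0,0,0],[-0.54,0.4,0,0,0,0],[-0.66,0.48,0,0,0,0],[-0.75,0.55,0,0.001,0.002,0.003],[-0.8,0.6,0,0.001,0.002,0.003]])

```text
clock: 60.75
tcp_pos: [0.5228, 0.2015, 0.2402]
ee_rot: [[-0.979, -0.202, -0.001], [-0.202, 0.979, -0.001], [0.001, -0.001, -1.0]]
force: [-0.7, 0.1, -3.3]
width: 0.739
```

Run:
```python
from h import *
sh(); held("w37",.0934); plan((.5834,.2221,.206),191.5)
```

```text
t60.75 [0.5228 0.2015 0.2402] yaw -168.34 zax [-0.001 -0.001 -1.   ] F [-0.7  0.1 -3.3] w 63.1 j [ 0.23  0.15  1.57 -0.    1.43 -1.54]
held off mm [0.7 0.5 0. ] dyaw 0.11 f 0.22
t60.80 p0 [0.523  0.2019 0.2401] shift [-0.633  0.076  0.341] turn [-0.    -0.     0.001] F [-0.7 -0.3 -3.4] w 63.1
```

View pics/w37.png

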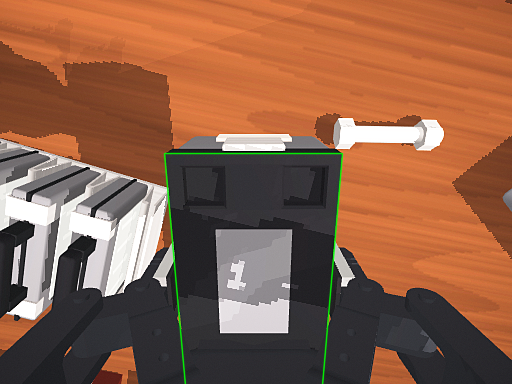

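Request:
apply_moves(targets=[[-0.15,0.02,0,0,0,0],[-0.3,0.04,0,0,0,0],[-0.45,0.06,0,0,0,0],[-0.6,0.075,0.05,0,0,0],[-0.63,0.075,0.15,0,0,0],[-0.63,0.075,0.25,0,0,0],[-0.63,0.075,0.32,0,0,0.001],[-0.63,0.075,0.34,0,0,0.001]])

```text
clock: 61.8
tcp_pos: [0.5827, 0.2218, 0.2055]
ee_rot: [[-0.98, -0.2, -0.002], [-0.2, 0.98, -0.001], [0.002, -0.0, -1.0]]
force: [-0.2, 1.3, -4.1]
width: 0.741
```

Run:
```python
from h import *
sh(); plan((.5833,.2221,.1945),191.5)
im=bot.get_image("wrist"); cv2.imwrite("pics/w38.png",cv2.resize(im[:260,100:420,::-1],None,fx=2.4,fy=2.4,interpolation=cv2.INTER_CUBIC))
im=bot.get_image("side"); cv2.imwrite("pics/s38.png",cv2.resize(im[170:310,110:270,::-1],None,fx=4,fy=4,interpolation=cv2.INTER_CUBIC))
```

```text
t61.80 [0.5827 0.2218 0.2055] yaw -168.45 zax [-0.002 -0.001 -1.   ] F [-0.2  1.3 -4.1] w 63.3 j [ 0.24  0.3   1.46 -0.    1.39 -1.53]
t61.80 p0 [0.5827 0.2218 0.2055] shift [-0.006  0.002  0.11 ] turn [-0.    -0.001  0.   ] F [-0.2  1.3 -4.1] w 63.3
```

View pics/w38.png

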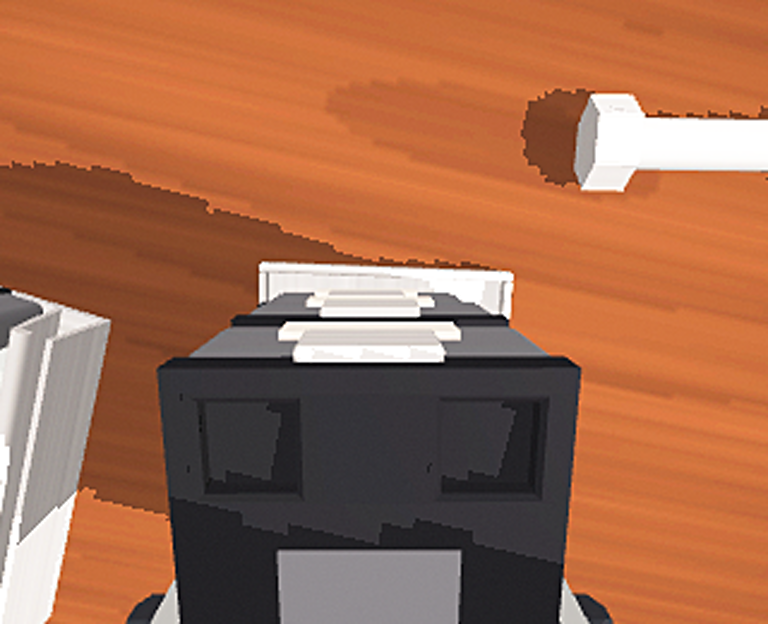

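View pics/s38.png

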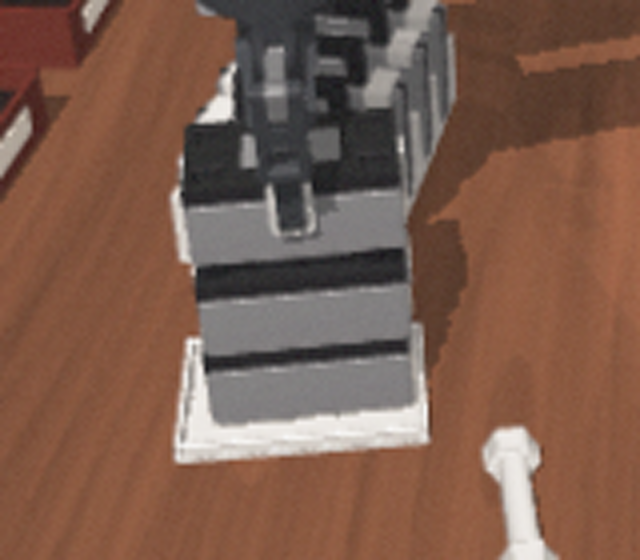

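Request:
apply_moves(targets=[[-0.005,0,0.01,0,0,0],[-0.005,0,0.02,0,0,0],[-0.005,0,0.03,0,0,0],[-0.005,0,0.04,0,0,0],[-0.005,0,0.05,0,0,0],[-0.005,0,0.06,0,0,0],[-0.005,0,0.07,0,0,0],[-0.005,0,0.07,0,0,0]])

```text
clock: 62.9
tcp_pos: [0.5834, 0.222, 0.199]
ee_rot: [[-0.98, -0.2, -0.001], [-0.2, 0.98, -0.001], [0.001, -0.0, -1.0]]
force: [-0.2, 0.1, -3.8]
width: 0.743
```

Request:
apply_moves(targets=[[0,0,0.01,0,0,0],[0,0,0.02,0,0,0],[0,0,0.03,0,0,0],[0,0,0.035,0,0,0],[0,0,0.04,0,0,0],[0,0,0.045,0,0,0],[0,0,0.05,0,0,0],[0,0,0.05,0,0,0]])

```text
clock: 63.9
tcp_pos: [0.5835, 0.222, 0.1942]
ee_rot: [[-0.98, -0.2, -0.001], [-0.2, 0.98, -0.001], [0.001, -0.0, -1.0]]
force: [-1.1, 0.1, -1.3]
width: 0.739
```

Request:
apply_moves(targets=[[0,0,0.01,0,0,0],[0,0,0.01,0,0,0],[0,0,0.01,0,0,0],[0,0,0.01,0,0,0],[0,0,0.01,0,0,0],[0,0,0.01,0,0,0],[0,0,-0.1,0,0,0],[0,0,-0.3,0,0,0]], grip=85)

```text
clock: 64.9
tcp_pos: [0.5834, 0.222, 0.2247]
ee_rot: [[-0.98, -0.2, -0.001], [-0.2, 0.98, -0.001], [0.002, -0.0, -1.0]]
force: [-0.2, 0.1, 0.2]
width: 0.996
```

Request:
apply_moves(targets=[[0,0,-0.15,0,0,0],[0.1,0,-0.3,0,0,0],[0.2,0,-0.4,0,0,0.02],[0.35,0,-0.4,0,0,0.04],[0.5,0,-0.4,0,0,0.06],[0.65,0,-0.4,0,0,0.08],[0.8,0,-0.4,0,0,0.1],[0.9,0,-0.4,0,0,0.12]])

```text
clock: 65.9
tcp_pos: [0.4941, 0.2038, 0.2654]
ee_rot: [[-0.999, 0.051, -0.001], [0.051, 0.999, -0.001], [0.001, -0.001, -1.0]]
force: [-0.2, 0.5, 0.2]
width: 0.995
```

Run:
```python
from h import *
sh(); p=base("w40",(.583,.222,.2),.101)
im=bot.get_image("side"); cv2.imwrite("pics/s40.png",im[:,:,::-1])
im=bot.get_image("top"); cv2.imwrite("pics/t40.png",im[:,:,::-1])
plan((.56,-.24,.25),171.9)
```

```text
t65.90 [0.4941 0.2038 0.2654] yaw 177.08 zax [-0.001 -0.001 -1.   ] F [-0.2  0.5  0.2] w 85.0 j [ 0.25  0.08  1.59 -0.    1.47 -1.27]
base [0.575  0.2205] 10.72 14.02
t66.05 p0 [0.4948 0.2039 0.2655] shift [-0.869 -4.402  0.157] turn [-0.    -0.     0.044] F [ 0.   0.5 -0. ] w 85.0
```

View pics/w40.png

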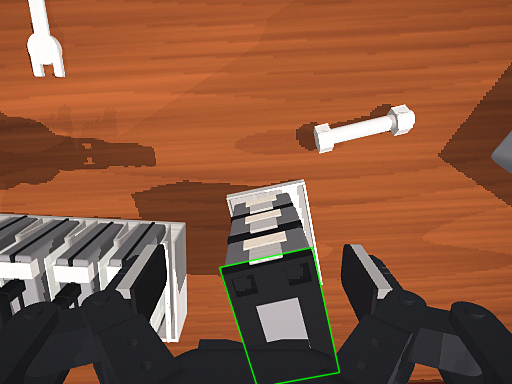

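View pics/s40.png

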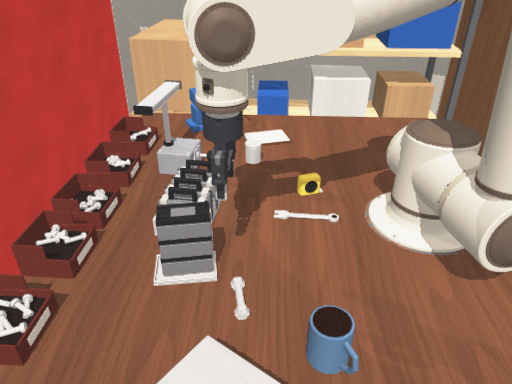

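View pics/t40.png

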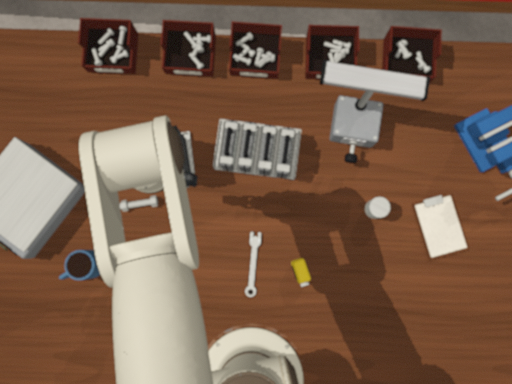

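Request:
apply_moves(targets=[[0,-0.14,0,0,0,0],[0,-0.28,0,0,0,0],[0,-0.42,0,0,0,0],[0,-0.56,0,0,0,0],[0,-0.7,0,0,0,0],[0,-0.84,0,0,0,0],[0,-1,0,0,0,0.02],[0,-1,0,0,0,0.04]], grip=0)

```text
clock: 67.05
tcp_pos: [0.4899, 0.1026, 0.2656]
ee_rot: [[-0.991, 0.137, -0.001], [0.137, 0.991, -0.001], [0.001, -0.001, -1.0]]
force: [0.1, -0.6, 0.2]
width: -0.002
```

Request:
apply_moves(targets=[[0,-0.14,0,0,0,0],[0,-0.28,0,0,0,0],[0,-0.42,0,0,0,0],[0,-0.56,0,0,0,0],[0,-0.7,0,0,0,0],[0,-0.84,0,0,0,0],[0,-1,0,0,0,0],[0,-1,0,0,0,0]])

```text
clock: 68.05
tcp_pos: [0.4761, 0.0025, 0.2657]
ee_rot: [[-0.99, 0.138, -0.001], [0.138, 0.99, -0.001], [0.001, -0.001, -1.0]]
force: [-0.1, 0.2, 0.8]
width: -0.001
```

Request:
apply_moves(targets=[[0,-0.14,0,0,0,0],[0,-0.28,0,0,0,0],[0,-0.42,0,0,0,0],[0,-0.56,0,0,0,0],[0,-0.7,0,0,0,0],[0,-0.84,0,0,0,0],[0,-1,0,0,0,0],[0,-1,0,0,0,0]])

```text
clock: 69.05
tcp_pos: [0.4622, -0.0977, 0.2657]
ee_rot: [[-0.99, 0.139, -0.001], [0.139, 0.99, -0.001], [0.001, -0.001, -1.0]]
force: [0.7, 0.6, -0.0]
width: 0.001
```

Run:
```python
from h import *
sh(); plan((.5425,-.2405,.2),171.9)
im=bot.get_image("wrist"); cv2.imwrite("pics/w41.png",im[:,:,::-1])
im=bot.get_image("side"); cv2.imwrite("pics/s41.png",im[:,:,::-1])
```

```text
t69.05 [ 0.4622 -0.0977  0.2657] yaw 171.99 zax [-0.001 -0.001 -1.   ] F [ 0.7  0.6 -0. ] w 0.1 j [-0.37 -0.05  1.72 -0.    1.47 -1.8 ]
t69.05 p0 [ 0.4622 -0.0977  0.2657] shift [-0.994 -1.302  0.658] turn [-0.001 -0.     0.001] F [ 0.7  0.6 -0. ] w 0.1
```

View pics/w41.png

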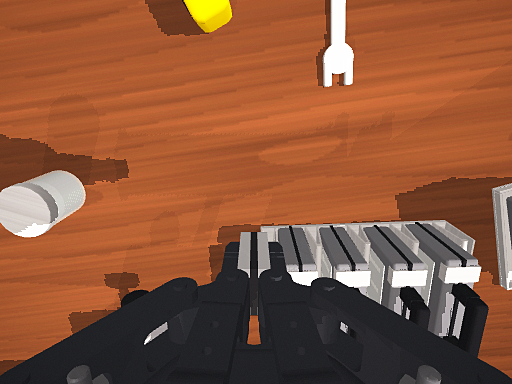

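View pics/s41.png

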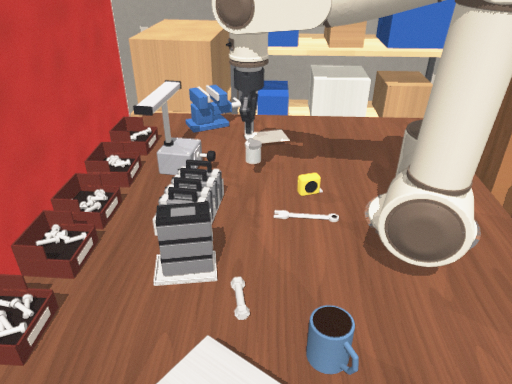

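Run:
```python
from h import *
im=bot.get_image("top"); c=cam("top"); V=[(edges(im),c)]; its=[]
for z in (.101,):
    p,f=fit("box",V,(.583,.222,.2),z,6.); print(p[:2].round(4),np.degrees(p[2]).round(2),round(f,2)); its.append(("box",p,z))
im2=bot.get_image("side"); c2=cam("side")
P=(.583,.222,np.radians(11.5)); M["st"]=rect(.11,.064,.055)
draw(im,c,its,3,(110,60,400,290),"t42")
draw(im2,c2,[("box",P,.003),("box",P,.052),("box",P,.101)],4,(130,170,290,300),"s42")
```

```text
[0.5816 0.2084] 22.71 2.9
```

View pics/t42.png

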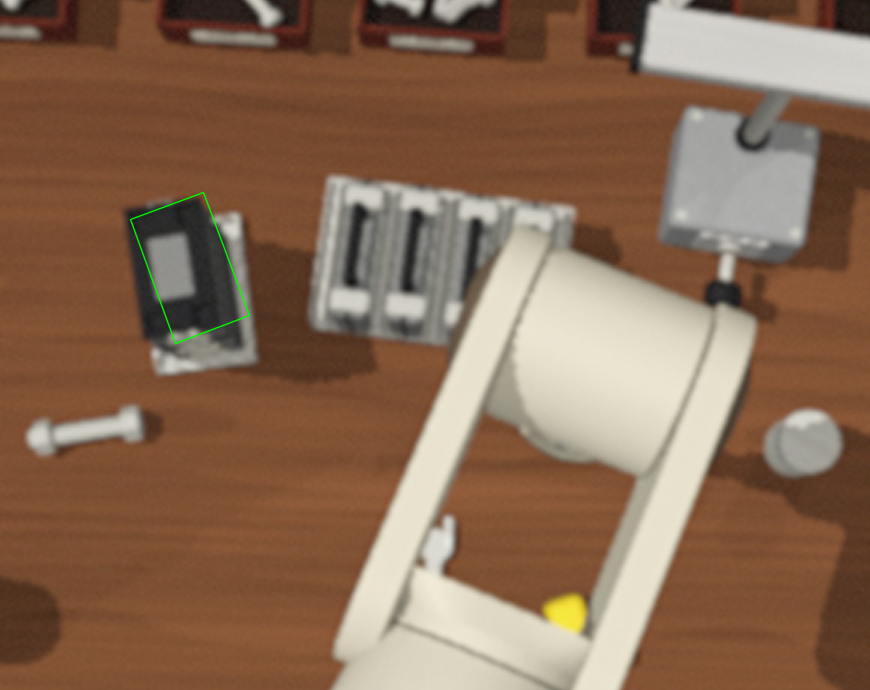

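View pics/s42.png

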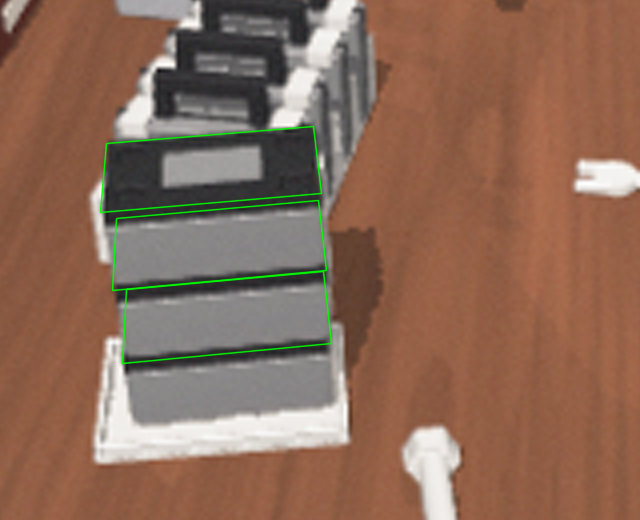

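Request:
apply_moves(targets=[[0,-0.14,0,0,0,0],[0,-0.28,0,0,0,0],[-0.1,-0.42,0,0,0,0],[-0.2,-0.56,0.05,0,0,0],[-0.3,-0.7,0.1,0,0,0],[-0.4,-0.84,0.15,0,0,0],[-0.5,-1,0.2,0,0,0],[-0.5,-1,0.2,0,0,0]])

```text
clock: 70.25
tcp_pos: [0.4984, -0.2034, 0.2449]
ee_rot: [[-0.99, 0.139, -0.002], [0.139, 0.99, -0.0], [0.002, -0.0, -1.0]]
force: [-0.4, 2.0, -0.5]
width: 0.003
```

Request:
apply_moves(targets=[[-0.1,-0.06,0.1,0,0,0],[-0.2,-0.12,0.2,0,0,0],[-0.3,-0.18,0.3,0,0,0],[-0.4,-0.24,0.4,0,0,0],[-0.5,-0.3,0.45,0,0,0],[-0.5,-0.3,0.45,0,0,0],[-0.5,-0.3,0.45,0,0,0],[-0.5,-0.3,0.45,0,0,0]])

```text
clock: 71.25
tcp_pos: [0.5436, -0.2399, 0.2003]
ee_rot: [[-0.99, 0.139, -0.001], [0.139, 0.99, -0.001], [0.001, -0.001, -1.0]]
force: [-0.4, 0.6, -0.1]
width: -0.002
```

Run:
```python
from h import *
sh()
u=np.array([np.cos(np.radians(-8.1)),np.sin(np.radians(-8.1))])
H=np.array([.6038,-.249]); s=H-.060*u
plan((s[0],s[1],.105),171.9)
im=bot.get_image("wrist"); cv2.imwrite("pics/w43.png",im[:,:,::-1])
im=bot.get_image("top"); cv2.imwrite("pics/t43.png",cv2.resize(im[60:210,300:460,::-1],None,fx=4,fy=4,interpolation=cv2.INTER_CUBIC))
```

```text
t71.25 [ 0.5436 -0.2399  0.2003] yaw 172.04 zax [-0.001 -0.001 -1.   ] F [-0.4  0.6 -0.1] w -0.1 j [-0.54  0.25  1.54 -0.    1.36 -1.98]
t71.25 p0 [ 0.5436 -0.2399  0.2003] shift [-0.01  -0.004  0.953] turn [-0.    -0.001  0.001] F [-0.4  0.6 -0.1] w -0.1
```

View pics/w43.png

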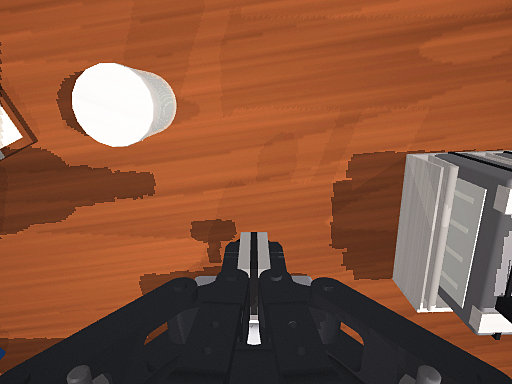

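Request:
apply_moves(targets=[[0,0,0.15,0,0,0],[0,0,0.3,0,0,0],[0,0,0.45,0,0,0],[0,0,0.6,0,0,0],[0,0,0.75,0,0,0],[0,0,0.9,0,0,0],[0,0,0.95,0,0,0],[0,0,0.95,0,0,0]])

```text
clock: 72.35
tcp_pos: [0.5435, -0.24, 0.105]
ee_rot: [[-0.99, 0.138, -0.002], [0.138, 0.99, -0.0], [0.002, -0.001, -1.0]]
force: [-0.7, 0.2, -0.2]
width: 0.002
```

Request:
apply_moves(targets=[[-0.04,0,0,0,0,0],[-0.08,0,0,0,0,0],[-0.12,0,0,0,0,0],[-0.16,0,0,0,0,0],[-0.2,0,0,0,0,0],[-0.23,0,0,0,0,0],[-0.26,0,0,0,0,0],[-0.26,0,0,0,0,0]])

```text
clock: 73.35
tcp_pos: [0.5694, -0.2436, 0.105]
ee_rot: [[-0.99, 0.138, -0.002], [0.138, 0.99, -0.0], [0.002, -0.001, -1.0]]
force: [1.1, 0.0, -1.0]
width: 0.001
```

Run:
```python
from h import *
sh()
u=np.array([np.cos(np.radians(-8.1)),np.sin(np.radians(-8.1))])
H=np.array([.6038,-.249]); print((np.array(bot.get_obs()["tcp_pos"])[:2]-H)@u)
im=bot.get_image("wrist"); cv2.imwrite("pics/w44.png",im[:,:,::-1])
im=bot.get_image("side"); cv2.imwrite("pics/s44.png",cv2.resize(im[100:200,130:290,::-1],None,fx=4,fy=4,interpolation=cv2.INTER_CUBIC))
```

```text
t73.35 [ 0.5694 -0.2436  0.105 ] yaw 172.05 zax [-0.002 -0.    -1.   ] F [ 1.1  0.  -1. ] w 0.1 j [-0.53  0.38  1.57 -0.    1.19 -1.96]
-0.034828353657593215
```

View pics/s44.png

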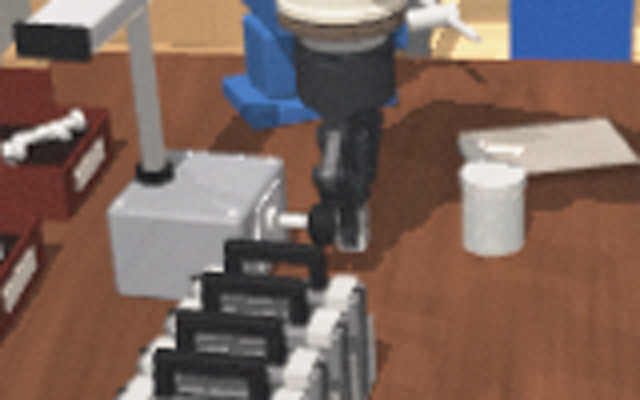

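Request:
apply_moves(targets=[[-0.02,0,0,0,0,0],[-0.04,0,0,0,0,0],[-0.06,0,0,0,0,0],[-0.08,0,0,0,0,0],[-0.1,0,0,0,0,0],[-0.11,0,0,0,0,0],[-0.12,0,0,0,0,0],[-0.12,0,0,0,0,0]])

```text
clock: 74.45
tcp_pos: [0.5811, -0.2452, 0.105]
ee_rot: [[-0.99, 0.138, -0.002], [0.138, 0.99, -0.0], [0.002, -0.001, -1.0]]
force: [0.1, 0.3, -0.5]
width: 0.006
```

Run:
```python
from h import *
sh()
im=bot.get_image("side"); cv2.imwrite("pics/s45.png",cv2.resize(im[100:200,130:290,::-1],None,fx=4,fy=4,interpolation=cv2.INTER_CUBIC))
```

```text
t74.45 [ 0.5811 -0.2452  0.105 ] yaw 172.04 zax [-0.002 -0.    -1.   ] F [ 0.1  0.3 -0.5] w 0.5 j [-0.52  0.4   1.54 -0.    1.2  -1.95]
```

View pics/s45.png

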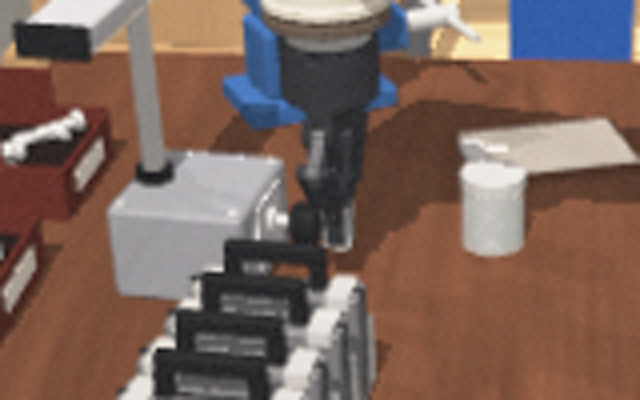

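Request:
apply_moves(targets=[[-0.01,0,0,0,0,0],[-0.02,0,0,0,0,0],[-0.025,0,0,0,0,0],[-0.03,0,0,0,0,0],[-0.03,0,0,0,0,0],[-0.03,0,0,0,0,0],[-0.03,0,0,0,0,0],[-0.03,0,0,0,0,0]])

```text
clock: 75.5
tcp_pos: [0.584, -0.2456, 0.1049]
ee_rot: [[-0.99, 0.138, -0.002], [0.138, 0.99, -0.0], [0.002, -0.001, -1.0]]
force: [0.2, -0.2, -0.8]
width: 0.002
```

Request:
apply_moves(targets=[[-0.01,0,0,0,0,0],[-0.02,0,0,0,0,0],[-0.03,0,0,0,0,0],[-0.03,0,0,0,0,0],[-0.03,0,0,0,0,0],[-0.03,0,0,0,0,0],[-0.03,0,0,0,0,0],[-0.03,0,0,0,0,0]])

```text
clock: 76.5
tcp_pos: [0.5856, -0.2459, 0.1049]
ee_rot: [[-0.99, 0.139, -0.006], [0.139, 0.99, 0.001], [0.006, -0.0, -1.0]]
force: [-19.1, 2.5, 10.6]
width: -0.002
```

Request:
apply_moves(targets=[[0.05,0,0,0,0,0],[0.1,0,0,0,0,0],[0.2,0,0,0,0,0],[0.3,0,0,0,0,0],[0.4,0,0,0,0,0],[0.5,0,-0.1,0,0,0],[0.5,0,-0.3,0,0,0],[0.5,0,-0.5,0,0,0]])

```text
clock: 77.5
tcp_pos: [0.5359, -0.239, 0.1566]
ee_rot: [[-0.99, 0.139, -0.005], [0.139, 0.99, 0.0], [0.005, -0.0, -1.0]]
force: [0.2, -0.4, 0.4]
width: 0.0
```

Request:
apply_moves(targets=[[0,0,-0.15,0,0,0],[0,0,-0.3,0,0,0],[0.1,0,-0.45,0,0,0],[0.2,0.1,-0.6,0,0,0],[0.35,0.2,-0.75,0,0,0],[0.5,0.3,-0.9,0,0,0],[0.7,0.4,-1,0,0,0],[0.9,0.4,-1,0,0,0]], grip=60)

```text
clock: 78.5
tcp_pos: [0.4519, -0.1857, 0.2582]
ee_rot: [[-0.99, 0.138, -0.004], [0.138, 0.99, -0.0], [0.004, -0.001, -1.0]]
force: [0.2, 0.5, -0.8]
width: 0.7
```

Run:
```python
from h import *
sh()
im=bot.get_image("wrist"); cv2.imwrite("pics/w46.png",im[:,:,::-1])
im=bot.get_image("side"); cv2.imwrite("pics/s46.png",im[:,:,::-1])
im=bot.get_image("top"); c=cam("top"); L=(.6058,-.2464,np.radians(-8.1))
draw(im,c,[("lamp",L,0),("knob",L,0),("box",(.583,.2245,np.radians(11.5)),.101)],2,(100,40,460,310),"t46")
```

```text
t78.50 [ 0.4519 -0.1857  0.2582] yaw 172.08 zax [-0.004 -0.    -1.   ] F [ 0.2  0.5 -0.8] w 59.8 j [-0.55 -0.01  1.7  -0.    1.45 -1.98]
```

View pics/w46.png

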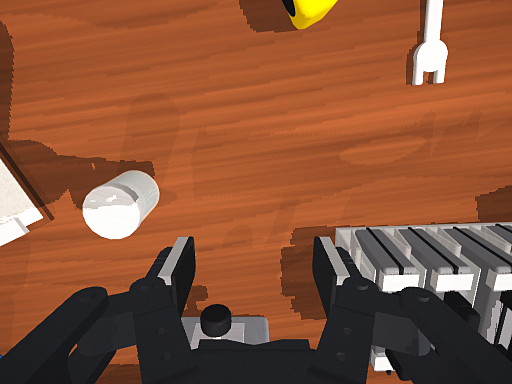

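View pics/s46.png

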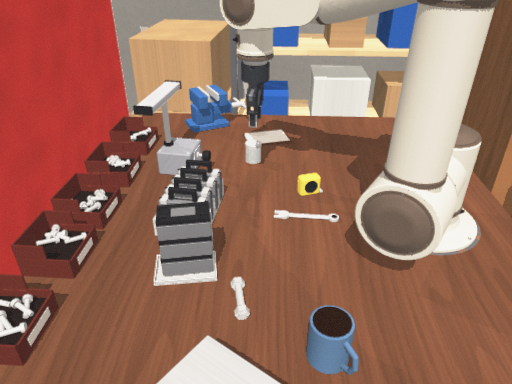

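View pics/t46.png

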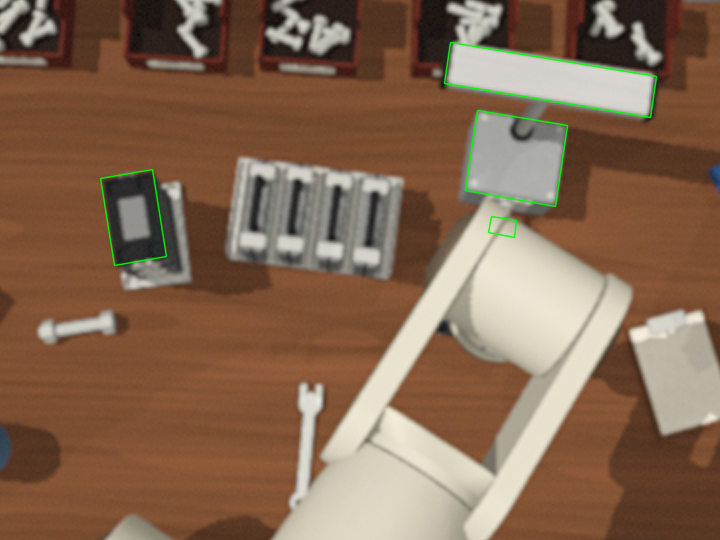

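Request:
apply_moves(targets=[[0.1,0.1,0,0,0,0],[0.2,0.25,0,0,0,0],[0.3,0.4,0,0,0,0],[0.4,0.55,0,0,0,0],[0.5,0.7,0,0,0,0],[0.6,0.85,0,0,0,0],[0.7,1,0,0,0,0],[0.7,1,0,0,0,0]])

```text
clock: 79.65
tcp_pos: [0.3963, -0.0766, 0.2581]
ee_rot: [[-0.99, 0.138, -0.004], [0.138, 0.99, -0.0], [0.004, -0.001, -1.0]]
force: [-0.3, -0.3, 0.4]
width: 0.7
```

Run:
```python
from h import *
sh()
im=bot.get_image("top"); c=cam("top"); L=(.6058,-.2464,np.radians(-8.1))
draw(im,c,[("knob",L,0)],4,(310,50,460,200),"t47")
print([(np.round(d["at"],3).tolist(),round(d["p"],2)) for n in ("knob_head","jar","bolt","stored_right","box_a") for d in bot.look_for(n,"top")])
```

```text
t79.65 [ 0.3963 -0.0766  0.2581] yaw 172.09 zax [-0.004 -0.    -1.   ] F [-0.3 -0.3  0.4] w 59.8 j [-0.38 -0.19  1.87 -0.    1.47 -1.81]
[([0.6, -0.25, 0.065], 0.63), ([0.54, 0.195, 0.085], 0.58), ([0.458, -0.315, 0.066], 0.79), ([0.457, 0.318, 0.017], 0.56), ([0.59, -0.069, 0.094], 0.72), ([0.541, 0.196, 0.088], 0.21), ([0.575, 0.218, 0.154], 0.7), ([0.54, 0.195, 0.09], 0.61)]
```

View pics/t47.png

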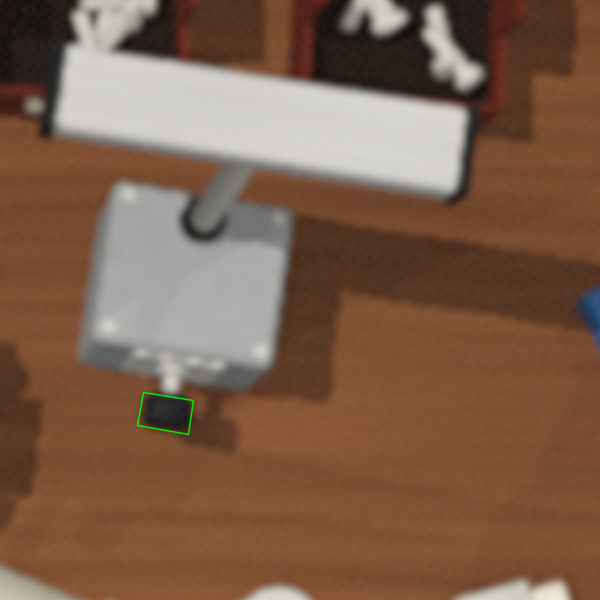

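The knob head is back inside its home outline, and the stack top, jar, bolt and stored case read where they should. I'm handing in.

Run:
```python
from rig import bot
print(bot.hand_in())
```

```text
the job is handed in; nothing more can be done
None
```

I finished the job as asked and handed it in at about 80 s of the 210 s allowed; no verdict was reported.

- **Light:** I pulled the knob out about 15 mm until it hit its stop, and saw the stem out. It stayed on while I worked. At the end I pushed it home until it met the stop at about 19 N. The last top picture shows the head exactly on its home outline.
- **Cases:** all three now stand in slots 1, 2 and 3. The stored case is still in slot 0, and the network still reports it where it was.
- **Boxes:** only two boxes were on the bench, and both are stacked on the one in the tray. Each went down past the height where unseated feet would have stopped it. In the side picture, outlines drawn at the seated heights match all three lids. The network reports the stack top at 0.154 m, against 0.156 m expected.
- **Bystanders:** the jar and bolt read within about 4 mm of where they started, which is the network's own accuracy.

**Checks that disagreed:**
- One automatic fit of the stack top in the top picture gave a turned outline. A fit from the wrist camera with the stack partly hidden was also poor. The pictures themselves, and an outline drawn at the placed pose, show a square stack.
- The top camera read about 3 mm off from the wrist camera, so I placed things by the wrist camera.
- Closing on the boxes pushed the tool up with 29–37 N for a moment. This came through the fingers and stayed well under the 120 N wrist limit.

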